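Load two claim-tag bundles into the spring-loaded tag feeder

ROBOT

A 6-joint arm with a two-finger parallel gripper is mounted at the origin on a cart in front of the work surface, level with it; the furniture and walls round the work are solid. World frame = base frame: x ahead of the robot, y to its left, z up, the work surface at z = 0. Lengths are in m, angles in rad, forces in N, time in s.
With the tool pointing down it reaches from about 0.25 to 0.725 m from the base axis. Payload 4 kg.
Tool frame: the origin (TCP) lies on the centre line of the jaws, within the pads' length; the fingertips stand 11 mm ahead of it and the grasp point (between the pads) lies 8 mm behind it; z points along the fingers, x is the direction in which the jaws open and shut, and the axes are right-handed (so a half turn about z gives the same grasp; the last joint's range is limited). The gripper opens to 85 mm and grips with 20 to 120 N. Pads are 22 mm wide; open, the fingers measure 114 mm over their backs; the gripper's body (76 mm by 85 mm) begins 54 mm behind the grasp point. The pads swing forward as they close: fully open they stand 13 mm farther back than shut.
Start: joints at [1.259, 0.241, 0.005, 1.335, 0, 1.571], TCP at [0.153, 0.476, 0.242] pointing down, gripper open.
Joint ranges: [-2.72, 2.72], [-1.05, 1.87], [-1.09, 1.28], [-1.99, 2.15], [-1.42, 1.44], [-3.14, 3.14]. Speed limits (rad/s): [2.79, 2.79, 3.14, 3.14, 3.14, 3.14].

INTERFACE

Orientations are given as a unit quaternion [x, y, z, w].
In Python, from workcell import bot, viewer, order gives the robot as it stands. The module is installed in compiled form; this text tells all that it offers.
- The arm moves only by the tool send_rows, never from a script. Its argument "increments" is a list that holds one entry, the list of rows, each a list of 4 numbers: the shift along the tool's x, y, z in m, then the turn about the tool's z in degrees. A call has exactly 8 rows; each row shifts and turns the pose as measured when the row begins, along the tool's axes as they then stand; what a row does not reach is not made up. A row lasts 1/10 s, in which the tool goes at most 50 mm and 8.59 degrees, less where a joint would pass 70% of its speed; a pose out of reach is approached as far as the arm can. A call is refused whole if a number of a shift passes 0.05 or a number of a turn 8.59, either way. A call with a gripper value outside its range is refused whole. "hand" is the closure, from -1 (fully open) to 1 (shut), so that 0 is half open, set as the call begins (left out, the last holds). The fingers move at their own pace and stop on an object; the grip force is fixed at half the most. Time passes only in rows, so rows that do not move let the fingers close, or fill a call up. It gives the time, the measured TCP pose, the force and the opening at its end, in the units of the state.
- bot.get_obs(): the state, without advancing time (a new reading comes with each control period).
- viewer.camera(name): name is "scene" or "top" or "wrist"; returns a dict with "image" (480x640x3 uint8, red, green, blue), "range_z" (480x640 float32, m along the optical axis (not along the pixel's ray), 0 where there is no reading), "camera_matrix" (3x3 intrinsics, pixels), "dist" ([k1, k2, p1, p2, k3] as OpenCV has them; the pictures are not rectified), "eye" and "rotation" of the camera in the world. Camera axes: x right, y down, z forward; pixel columns grow to the right and rows downward; lengths in m; the calibration is good to about 2 mm. A picture is of the moment at which its call begins.
- order.job_done(): hands the job in, once; it reports no verdict.
The state is a dict: "clock": time; "joint_pos": joint angles; "joint_vel": joint speeds; "tau": joint torques, N m; "eef_pos": TCP position; "tool_rot": TCP orientation; "ft_force": force on the tool from outside, world axes, zero at the start; "ft_torque": the same for the moment, N m; "grip_width": finger opening in m.
Only numpy, scipy, OpenCV 4.12 (cv2) and the standard library are available. Lean on these libraries where they do the work, as an engineer would, in place of code of your own. Each camera call takes 0.05 s, during which the arm holds its last target.

TASK

Load the tag feeder on the counter: lay the white bundle of claim tags flat in the mouth and press it down against the sprung deck until both orange catches have sprung over it and hold it down by themselves, then do the same with the pink bundle on top of it. Push firmly but feel for the stop and do not ram the pile, and leave the yellow bundle, the two thread spools and the tin where they are.

Things in the scene. Friction and masses are not known exactly. Their poses are not given: they have to be found in the camera images.
- feeder: Grey open-topped magazine fixed to the counter, base 140 x 82 x 10 mm; origin at the centre of its underside, x along its long side, z up. Four corner posts round a well 92 (x) by 52 mm (y), straight to 75 mm above the origin, flared outward to 85 mm. In the well: a sprung aluminium deck; at each end (+-x) an orange sprung catch reaching 6 mm into the well.
- mouth (a point): Centre of the feeder's mouth, level with the tops of the posts, 85 mm above the feeder's origin. A bundle laid here first rests on the sloping backs of the catches, its underside about 7 to 12 mm above the catches' undersides. Pressed down from above, it wedges both catches aside (a few newtons) and they spring back over its top once the top is below their undersides.
- wall_top (a point): Top of the low side wall at the feeder's +y side, 53 mm above the feeder's origin (the same at -y). Above it the long sides are open over 52 mm between the posts, so fingers that hold a bundle by its long edges can lower it into the mouth, but the tips cannot go below the wall top outside the well; press from above with fingers inside the well.
- well_floor (a point): Centre of the well's floor, 10 mm above the feeder's origin. Deck and catches share an insert clamped at a height that differs each time and is not reported: the catches' undersides are 52 to 60 mm above the feeder's origin; the deck's top is 2 mm below them when up and 34.5 mm below them where it meets its stiff rubber stop. Its spring pushes up with 3 N (up) to 8 N (down).
- tags_white: Loose banded bundle of white claim tags, a stiff block 88 x 48 x 16 mm (x, y, z), about 45 g; origin at the centre of its underside.
- tags_pink: Loose banded bundle of pink claim tags, a stiff block 88 x 48 x 16 mm (x, y, z), about 45 g; origin at the centre of its underside. Once it lies on the white one, the top of the pile at the rubber stop is only 2.5 mm below the catches' undersides.
- tags_yellow: Loose banded bundle of yellow claim tags, 88 x 48 x 12 mm, not wanted; origin at the centre of its underside. It swaps places with the other two.
- spool_red: Bystander: red thread spool, 28 mm across, 48 mm tall, standing; origin at the centre of its underside.
- spool_navy: Bystander: navy thread spool, 28 mm across, 48 mm tall, standing; origin at the centre of its underside.
- tin: Bystander: round red tin, 69 mm across, 26 mm tall; origin at the centre of its underside.
Things that resemble listed ones, but are neither listed nor needed, are in the scene too. Leave any red or turquoise look-alike of the tags_white alone.

How it is judged:
On the way:
1. the white bundle lies flat in the feeder, held down by the catches alone (underside lower than 47 mm above the feeder's origin), with no finger on it and the pink bundle not yet in (z of tags_white in the frame of feeder below 0.047 m and horizontal distance between tags_white and feeder below 0.006 m and angle between tags_white's own z axis and vertical below 0.08 rad and horizontal distance between tags_pink and feeder above 0.05 m and contact force between tags_white and the arm below 0.05 N and contact force between tags_white and the fingers below 0.05 N and linear speed of tags_white below 0.02 m/s), for 0.3 s.
At the end, for the whole second after the job is handed in: The pink bundle lies flat on the white one, both inside the feeder's well (within 6 mm of its centre, tilted less than 0.08 rad), at rest and held down by the catches alone: the underside of the pink bundle is less than 47 mm above the feeder's origin (z of tags_pink in the frame of feeder below 0.047 m and z of tags_pink in the frame of tags_white between 0.013 and 0.019 m and horizontal distance between each of tags_pink, tags_white and feeder below 0.006 m and angle between each of tags_pink, tags_white's own z axis and vertical below 0.08 rad and linear speed of each of tags_pink, tags_white below 0.02 m/s); the robot touches nothing.
It fails at once if the white bundle is rammed: more than 80 N between it and the feeder (contact force between tags_white and feeder above 80 N).
It fails at once if the pink bundle is rammed: more than 80 N between it and the white one (contact force between tags_pink and tags_white above 80 N).
It fails at once if the yellow bundle is moved by more than 20 mm (distance of tags_yellow from where it was at the start of the episode above 0.02 m).
It fails at once if a thread spool is moved by more than 20 mm (distance of any of spool_red, spool_navy from where it was at the start of the episode above 0.02 m).
It fails at once if the tin is moved by more than 20 mm (distance of tin from where it was at the start of the episode above 0.02 m).
It also fails if it takes over 69 s, if anything falls off the work surface, if the arm or the gripper's body presses on something with over 40 N, if the wrist force passes 120 N, or if a joint passes its speed limit or range.

## Working session

There is one attempt and no reset: what is moved stays moved. The work goes in short steps, Python scripts to look and compute and a tool call to move; the robot and the scene stay as the last step left them, time stands still between calls to the robot, and variables do not carry over. Pictures are saved under pics/ and viewed, and the job is handed in when it is done.

Besides the shell and the picture viewer there is one more tool, called as name(argument=value, ...) on one line, values as JSON. send_rows: Moves the arm, as the interface text tells. Its arguments: {"type":"object","properties":{"increments":{"type":"array","items":{"type":"array","items":{"type":"array","items":{"type":"number"}}}},"hand":{"type":"number"}},"required":["increments"]}

```bash
mkdir -p pics; cat > h.py <<'E'
import numpy as np, cv2
from workcell import bot, viewer, order
def save(c,n): cv2.imwrite(f'pics/{n}.png', c['image'][:,:,::-1])
def pts(c):
    K=np.array(c['camera_matrix']);d=np.array(c['dist'])
    h,w=c['range_z'].shape
    u,v=np.meshgrid(np.arange(w),np.arange(h))
    p=cv2.undistortPoints(np.stack([u,v],-1).reshape(-1,1,2).astype(np.float64),K,d).reshape(h,w,2)
    z=c['range_z'][...,None]
    P=np.concatenate([p*z,z],-1)
    R=np.array(c['rotation'])
    if R.shape!=(3,3):
        from scipy.spatial.transform import Rotation
        R=Rotation.from_quat(R).as_matrix()
    W=P@R.T+np.array(c['eye'])
    W[c['range_z']==0]=np.nan
    return W
E
python3 - <<'E'
from h import *
for n in ['scene','top','wrist']:
    c=viewer.camera(n);save(c,n+'0');np.savez(n+'0.npz',W=pts(c),im=c['image']);print(n,c['eye'],c['rotation'])
o=bot.get_obs()
for k in o:print(k,o[k])
E
```

```text
scene [1.36232205 0.35916262 0.70852702] [ 0.49605888  0.73494816 -0.37993929 -0.26348232]
top [0.38723742 0.03857759 1.39942604] [ 0.71657916 -0.69602067  0.03584429 -0.02801296]
wrist [0.07332264 0.49979689 0.37374373] [0.79745435 0.58119618 0.09501376 0.13133904]
clock 0.15
joint_pos [1.25899493e+00 2.41254089e-01 4.02668770e-03 1.33523278e+00
 1.20787654e-05 1.57082710e+00]
joint_vel [ 0.00117096 -0.00210941  0.00461546 -0.00097086 -0.00053437  0.00080862]
tau [ 4.65879657e-04 -3.72634006e+01  2.52639091e+01  1.23807101e-02
  5.20939136e-05 -9.35877978e-06]
eef_pos [0.1532369  0.47543758 0.24160772]
tool_rot [ 8.08332252e-01  5.88725979e-01 -6.76015274e-04  4.84916910e-04]
ft_force [ 0.27793345  0.46790586 -0.53564796]
ft_torque [ 0.02152066 -0.02139991 -0.00517726]
grip_width 0.08508335778093283
```

View pics/scene0.png

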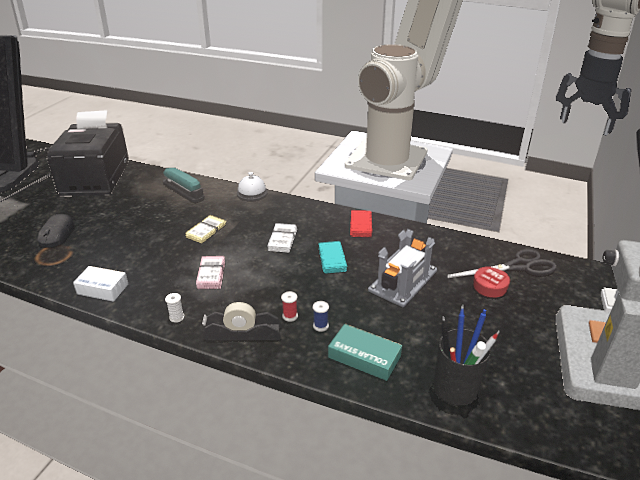

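View pics/top0.png

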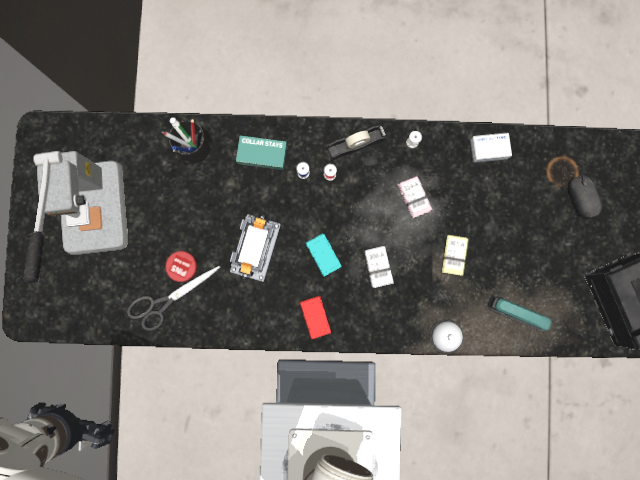

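View pics/wrist0.png

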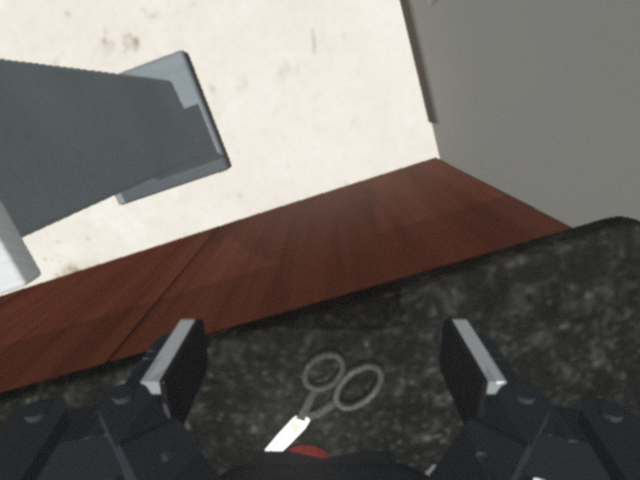

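Candidates in the top view: white-topped things are the tag bundle (378,267), the larger white box (491,147) and the deck in the feeder (254,245). The pink bundle is at (414,197) and the yellow one at (455,255). Red (315,317) and turquoise (323,255) blocks are look-alikes. I'll confirm in a crop and measure.

```bash
python3 - <<'E'
from h import *
d=np.load('top0.npz');im=d['im'];W=d['W']
a=cv2.resize(im[165:295,340:480,::-1],None,fx=4,fy=4,interpolation=3)
cv2.imwrite('pics/crop1.png',a)
b=cv2.resize(im[200:295,215:295,::-1],None,fx=6,fy=6,interpolation=3)
cv2.imwrite('pics/crop2.png',b)
H=W[...,2]
for n,(u0,u1,v0,v1),zl in [('white',(355,402,238,295),.008),('pink',(392,438,170,225),.008),('yellow',(438,472,228,282),.006),('turq',(300,345,228,282),.006),('red',(295,335,290,345),.006),('box',(465,518,125,168),.01),('feeder',(222,290,205,290),.006)]:
    S=W[v0:v1,u0:u1].reshape(-1,3); S=S[np.isfinite(S[:,2])]
    S=S[S[:,2]>zl]
    r=cv2.minAreaRect((S[:,:2]*1000).astype(np.float32))
    print(n,r,len(S),np.percentile(S[:,2],[10,50,90]))
E
```

```text
white ((467.4266052246094, -104.67314147949219), (120.4921875, 93.80207061767578), 3.5289106369018555) 781 [0.01202653 0.01583503 0.01911487]
pink ((649.3872680664062, -188.97360229492188), (110.63157653808594, 94.75260925292969), 29.223827362060547) 753 [0.01173728 0.01583962 0.01956565]
yellow ((503.4923095703125, -278.74127197265625), (123.93159484863281, 73.02397155761719), 0.6480244994163513) 780 [0.00748796 0.01093155 0.01491042]
turq ((499.4048767089844, 29.286975860595703), (120.40132141113281, 101.03572082519531), 10.302953720092773) 797 [0.01105376 0.0155234  0.01934614]
red ((350.0956726074219, 42.86970520019531), (123.33262634277344, 89.29051971435547), 1.8957327604293823) 786 [0.01142836 0.0155207  0.01937539]
box ((764.0533447265625, -370.39678955078125), (65.9263687133789, 106.99020385742188), 6.068089962005615) 912 [0.02408017 0.03018726 0.03435013]
feeder ((508.3240661621094, 182.76321411132812), (151.66534423828125, 194.10301208496094), 88.94717407226562) 2280 [0.00883292 0.05416689 0.07883656]
```

View pics/crop1.png

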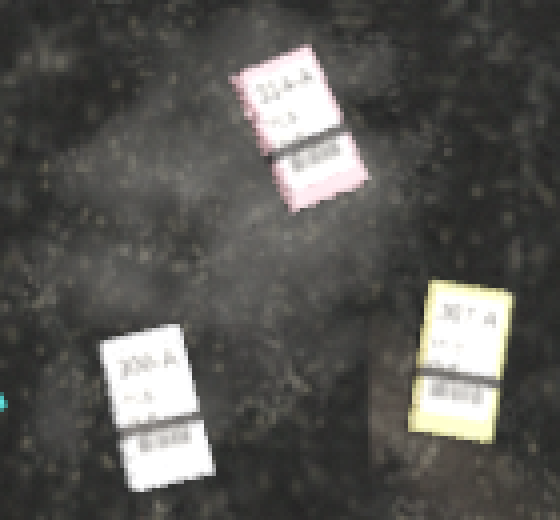

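View pics/crop2.png

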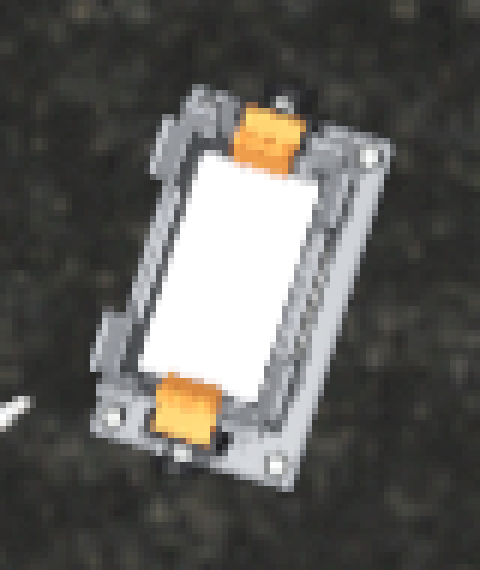

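Crop confirms: white bundle with its band and "200-A"-like print is the 88x48 one (16 mm high), pink to its upper right, yellow right; the white box is 30 mm tall and bigger. Now precise poses by colour mask on the plane of the tops.

```bash
cat >> h.py <<'E'
from scipy.spatial.transform import Rotation as Ro
def proj(c,uv,z):
    K=np.array(c['camera_matrix']);d=np.array(c['dist'])
    p=cv2.undistortPoints(np.asarray(uv,float).reshape(-1,1,2),K,d).reshape(-1,2)
    R=Ro.from_quat(c['rotation']).as_matrix() if np.shape(c['rotation'])!=(3,3) else np.array(c['rotation'])
    r=np.c_[p,np.ones(len(p))]@R.T; e=np.array(c['eye'])
    return e+r*((z-e[2])/r[:,2])[:,None]
def px(c,P):
    K=np.array(c['camera_matrix']);d=np.array(c['dist'])
    R=Ro.from_quat(c['rotation']).as_matrix()
    return cv2.projectPoints(np.asarray(P,float).reshape(-1,3),cv2.Rodrigues(R.T)[0],-R.T@np.array(c['eye']),K,d)[0].reshape(-1,2)
def rect(c,mask,z):
    n,l,s,_=cv2.connectedComponentsWithStats(mask.astype(np.uint8))
    i=1+np.argmax(s[1:,4]); v,u=np.nonzero(l==i)
    cs=cv2.findContours((l==i).astype(np.uint8),cv2.RETR_EXTERNAL,cv2.CHAIN_APPROX_NONE)[0][0].reshape(-1,2)
    P=proj(c,cs,z)[:,:2]
    r=cv2.minAreaRect((P*1000).astype(np.float32)); (a,b),(w,h),t=r
    if h>w: t+=90
    t=(t+90)%180-90
    return (round(a,1),round(b,1)),(round(max(w,h),1),round(min(w,h),1)),round(t,2),s[i,4],(u.mean(),v.mean())
def sub(im,u0,u1,v0,v1,f):
    m=np.zeros(im.shape[:2],bool); m[v0:v1,u0:u1]=f(im[v0:v1,u0:u1].astype(int)); return m
E
python3 - <<'E'
from h import *
c=viewer.camera('top');im=c['image']
br=lambda q:(q.max(-1)>140)
for n,b,z in [('white',(355,402,238,295),.016),('pink',(392,438,170,225),.016),('yellow',(438,472,228,282),.012)]:
    m=sub(im,*b,br); m=cv2.morphologyEx(m.astype(np.uint8),cv2.MORPH_CLOSE,np.ones((5,5)))
    print(n,rect(c,m,z))
m=sub(im,222,290,205,290,lambda q:q.min(-1)>235)
print('deck',[rect(c,m,z) for z in (.05,.054,.058)])
m=sub(im,222,290,205,290,lambda q:(q[...,0]>180)&(q[...,2]<120))
n,l,s,ce=cv2.connectedComponentsWithStats(m.astype(np.uint8));print(s,proj(c,ce[1:],.062))
E
```

```text
white ((469.6, -100.2), (90.0, 50.3), 14.67, np.int32(837), (np.float64(378.55913978494624), np.float64(266.621266427718)))
pink ((634.5, -181.3), (90.4, 52.8), 24.65, np.int32(830), (np.float64(414.67831325301205), np.float64(196.64698795180723)))
yellow ((502.3, -278.0), (89.4, 50.4), -7.69, np.int32(828), (np.float64(454.731884057971), np.float64(254.82246376811594)))
deck [((505.6, 186.0), (82.6, 45.2), -14.54, np.int32(732), (np.float64(252.724043715847), np.float64(245.72677595628414))), ((505.3, 185.6), (82.4, 45.1), -14.54, np.int32(732), (np.float64(252.724043715847), np.float64(245.72677595628414))), ((504.9, 185.2), (82.1, 45.0), -14.54, np.int32(732), (np.float64(252.724043715847), np.float64(245.72677595628414)))]
[[     0      0    640    480 307042]
 [   254    218     12     11     89]
 [   241    262     11      9     58]
 [   241    271      9      3     11]] [[0.55617528 0.17240181 0.062     ]
 [0.45985856 0.19810464 0.062     ]
 [0.4456858  0.19966154 0.062     ]]
```

```bash
cat >> h.py <<'E'
def plan(x,y,z,yaw,n=8):
    o=bot.get_obs();R=Ro.from_quat(o['tool_rot']);p=np.array(o['eef_pos'])
    ax=R.as_matrix()[:,0];y0=np.degrees(np.arctan2(ax[1],ax[0]))
    dy=(yaw-y0+180)%360-180
    print('at',p.round(4),'yaw',y0.round(2),'q6',np.degrees(o['joint_pos'][5]).round(1),'tilt',np.degrees(np.arccos(-R.as_matrix()[2,2])).round(2),'F',np.round(o['ft_force'],1),'w',round(o['grip_width'],4),'t',round(o['clock'],2),'left',(np.array([x,y,z])-p).round(4),round(dy,2))
    t=-dy/n; step=(np.array([x,y,z])-p)/n
    for i in range(n):
        Ri=R.as_matrix()@Ro.from_euler('z',t*i,degrees=True).as_matrix()
        print((Ri.T@step).round(4).tolist(),round(t,2))
E
python3 - <<'E'
from h import *
plan(.4696,-.1002,.18,104.67,16)
E
```

```text
at [0.1533 0.4755 0.2417] yaw 72.14 q6 90.0 tilt 0.07 F [ 0.1 -0.1  0. ] w 0.0855 t 0.2 left [ 0.3163 -0.5757 -0.0617] 32.53
[-0.0282, 0.0299, 0.0039] -2.03
[-0.0292, 0.0288, 0.0039] -2.03
[-0.0302, 0.0278, 0.0039] -2.03
[-0.0312, 0.0267, 0.0039] -2.03
[-0.0321, 0.0256, 0.0039] -2.03
[-0.033, 0.0244, 0.0039] -2.03
[-0.0339, 0.0232, 0.0039] -2.03
[-0.0347, 0.022, 0.0039] -2.03
[-0.0354, 0.0208, 0.0039] -2.03
[-0.0361, 0.0195, 0.0039] -2.03
[-0.0368, 0.0182, 0.0039] -2.03
[-0.0374, 0.0169, 0.0039] -2.03
[-0.038, 0.0155, 0.0039] -2.03
[-0.0385, 0.0142, 0.0039] -2.03
[-0.039, 0.0128, 0.0039] -2.03
[-0.0394, 0.0114, 0.0039] -2.03
```

send_rows(increments=[[[-0.028, 0.03, 0, -2], [-0.029, 0.029, 0, -2], [-0.03, 0.028, 0, -2], [-0.031, 0.027, 0, -2], [-0.032, 0.026, 0, -2], [-0.033, 0.024, 0, -2], [-0.034, 0.023, 0, -2], [-0.035, 0.022, 0, -2]]], hand=-1)

```text
clock: 1.0
eef_pos: [0.3164, 0.1829, 0.2398]
tool_rot: [0.71, 0.704, -0.001, 0.001]
ft_force: [0.4, -0.0, 0.5]
grip_width: 0.0852
```

```bash
python3 - <<'E'
from h import *
plan(.4696,-.1002,.18,104.67,8)
E
```

```text
at [0.3164 0.1829 0.2398] yaw 89.51 q6 30.6 tilt 0.09 F [ 0.4 -0.   0.5] w 0.0852 t 1.0 left [ 0.1532 -0.2831 -0.0598] 15.16
[-0.0352, 0.0194, 0.0075] -1.9
[-0.0358, 0.0183, 0.0075] -1.9
[-0.0364, 0.0171, 0.0075] -1.9
[-0.037, 0.0159, 0.0075] -1.9
[-0.0375, 0.0146, 0.0075] -1.9
[-0.0379, 0.0134, 0.0075] -1.9
[-0.0384, 0.0121, 0.0075] -1.9
[-0.0387, 0.0108, 0.0075] -1.9
```

q6 sign as expected. On.

send_rows(increments=[[[-0.035, 0.019, 0.0075, -1.9], [-0.036, 0.018, 0.0075, -1.9], [-0.036, 0.017, 0.0075, -1.9], [-0.037, 0.016, 0.0075, -1.9], [-0.0375, 0.0145, 0.0075, -1.9], [-0.038, 0.0135, 0.0075, -1.9], [-0.0385, 0.012, 0.0075, -1.9], [-0.039, 0.011, 0.0075, -1.9]]])

```text
clock: 1.8
eef_pos: [0.4752, -0.1126, 0.1797]
tool_rot: [0.607, 0.795, 0.002, 0.002]
ft_force: [1.3, 0.1, 0.3]
grip_width: 0.0852
```

```bash
python3 - <<'E'
from h import *
c=viewer.camera('wrist');save(c,'w1')
plan(.4696,-.1002,.06,104.67,8)
E
```

```text
at [ 0.478  -0.1176  0.1783] yaw 105.06 q6 -28.8 tilt 0.47 F [ 5.2 -3.8  0.5] w 0.0854 t 1.85 left [-0.0084  0.0174 -0.1183] -0.39
[0.0025, -0.0006, 0.0148] 0.05
[0.0025, -0.0006, 0.0148] 0.05
[0.0025, -0.0006, 0.0148] 0.05
[0.0025, -0.0006, 0.0148] 0.05
[0.0025, -0.0006, 0.0148] 0.05
[0.0025, -0.0006, 0.0148] 0.05
[0.0024, -0.0006, 0.0148] 0.05
[0.0024, -0.0006, 0.0148] 0.05
```

View pics/w1.png

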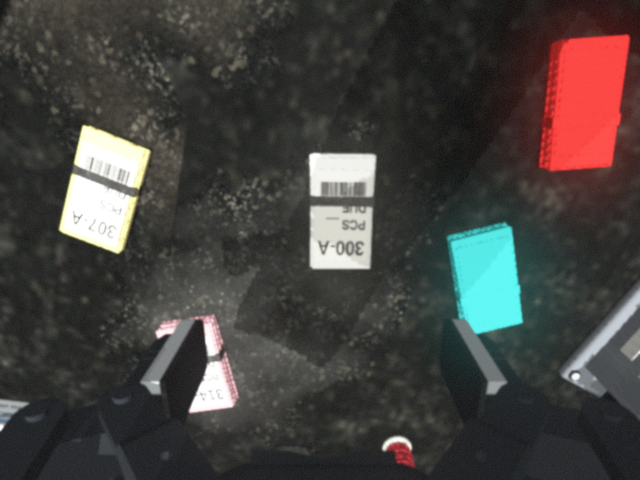

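The wrist view shows the white bundle ("300-A") at (342,210), pink ("314") at (200,365), yellow at (105,190). I'll correct the overshoot, settle, then re-measure.

send_rows(increments=[[[0.007, -0.002, 0, 0], [0.005, -0.001, 0, 0], [0.003, 0, 0, 0], [0, 0, 0, 0], [0, 0, 0, 0], [0, 0, 0, 0], [0, 0, 0, 0], [0, 0, 0, 0]]])

```text
clock: 2.65
eef_pos: [0.4693, -0.1006, 0.1783]
tool_rot: [0.608, 0.794, 0.001, 0.003]
ft_force: [-0.1, -0.5, 0.5]
grip_width: 0.085
```

```bash
cat > lookw.py <<'E'
from h import *
import sys
c=viewer.camera('wrist');save(c,'w2');im=c['image']
br=lambda q:(q.max(-1)>135)
for n,P,z in [('white',(.4696,-.1002,.016),.016),('pink',(.6345,-.1813,.016),.016)]:
    u,v=px(c,P)[0].astype(int);print(n,u,v)
    m=sub(im,max(u-60,0),u+60,max(v-85,0),v+85,br); m=cv2.morphologyEx(m.astype(np.uint8),cv2.MORPH_CLOSE,np.ones((13,13)))
    cv2.imwrite(f'pics/m_{n}.png',m*255)
    print(rect(c,m,z))
plan(.4696,-.1002,.06,104.67,8)
E
python3 lookw.py
```

```text
white 324 218
((468.8, -101.3), (90.2, 48.4), 14.16, np.int32(7465), (np.float64(323.9160080375084), np.float64(213.20937709310112)))
pink 183 373
((604.9, -204.5), (110.8, 40.2), -15.07, np.int32(2133), (np.float64(163.28457571495545), np.float64(342.1373652133146)))
at [ 0.4693 -0.1006  0.1783] yaw 105.17 q6 -27.2 tilt 0.37 F [0.1 0.8 0.5] w 0.0854 t 2.7 left [ 0.0003  0.0004 -0.1183] -0.5
[0.0001, -0.0, 0.0148] 0.06
[0.0001, -0.0, 0.0148] 0.06
[0.0001, -0.0, 0.0148] 0.06
[0.0001, -0.0, 0.0148] 0.06
[0.0001, -0.0, 0.0148] 0.06
[0.0001, -0.0, 0.0148] 0.06
[0.0001, -0.0, 0.0148] 0.06
[0.0001, -0.0, 0.0148] 0.06
```

View pics/m_white.png

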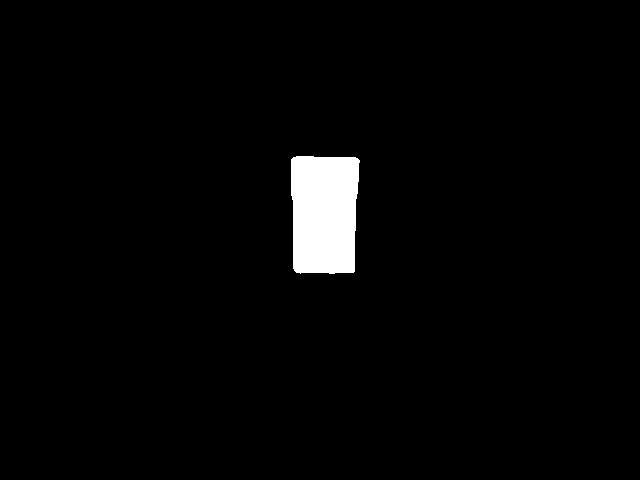

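send_rows(increments=[[[0, 0, 0.02, 0.2], [0, 0, 0.02, 0.2], [0, 0, 0.02, 0.2], [0, 0, 0.02, 0.2], [0, 0, 0.02, 0], [0, 0, 0.02, 0], [0, 0, 0.01, 0], [0, 0, 0.005, 0]]])

```text
clock: 3.5
eef_pos: [0.4738, -0.1023, 0.041]
tool_rot: [0.614, 0.789, 0.003, 0.007]
ft_force: [0.3, 0.7, -0.0]
grip_width: 0.0854
```

```bash
python3 - <<'E'
from h import *
plan(.469,-.101,.014,104.3,4)
E
```

```text
at [ 0.4738 -0.1023  0.041 ] yaw 104.25 q6 -26.4 tilt 0.8 F [ 0.3  0.7 -0. ] w 0.0854 t 3.5 left [-0.0048  0.0013 -0.027 ] 0.05
[0.0007, -0.0012, 0.0067] -0.01
[0.0007, -0.0012, 0.0067] -0.01
[0.0007, -0.0012, 0.0067] -0.01
[0.0007, -0.0012, 0.0067] -0.01
```

send_rows(increments=[[[0.001, -0.002, 0.007, 0], [0.001, -0.002, 0.007, 0], [0.001, -0.001, 0.006, 0], [0, 0, 0.004, 0], [0, 0, 0.002, 0], [0, 0, 0, 0], [0, 0, 0, 0], [0, 0, 0, 0]]])

```text
clock: 4.3
eef_pos: [0.4701, -0.1011, 0.0148]
tool_rot: [0.614, 0.789, 0.003, 0.008]
ft_force: [-0.4, -0.1, 0.5]
grip_width: 0.085
```

```bash
cat >> h.py <<'E'
def st():
    o=bot.get_obs();M=Ro.from_quat(o['tool_rot']).as_matrix();print('z-axis',M[:,2].round(4),'p',np.round(o['eef_pos'],4),'yaw',np.degrees(np.arctan2(M[1,0],M[0,0])).round(2),'F',np.round(o['ft_force'],1),'w',round(o['grip_width'],4),'t',round(o['clock'],2))
E
python3 - <<'E'
from h import *
st()
c=viewer.camera('wrist');save(c,'w3')
c=viewer.camera('scene');cv2.imwrite('pics/s3.png',cv2.resize(c['image'][190:330,180:400,::-1],None,fx=3.5,fy=3.5,interpolation=3))
E
```

```text
z-axis [ 0.0175 -0.0048 -0.9998] p [ 0.4701 -0.1011  0.0148] yaw 104.24 F [-0.4 -0.1  0.5] w 0.085 t 4.3
```

View pics/w3.png

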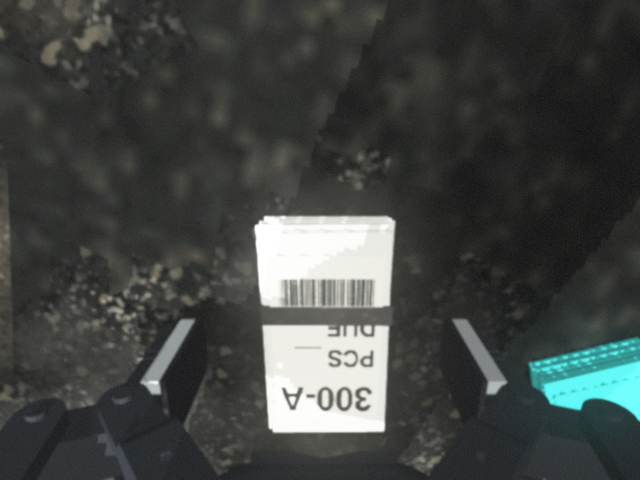

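View pics/s3.png

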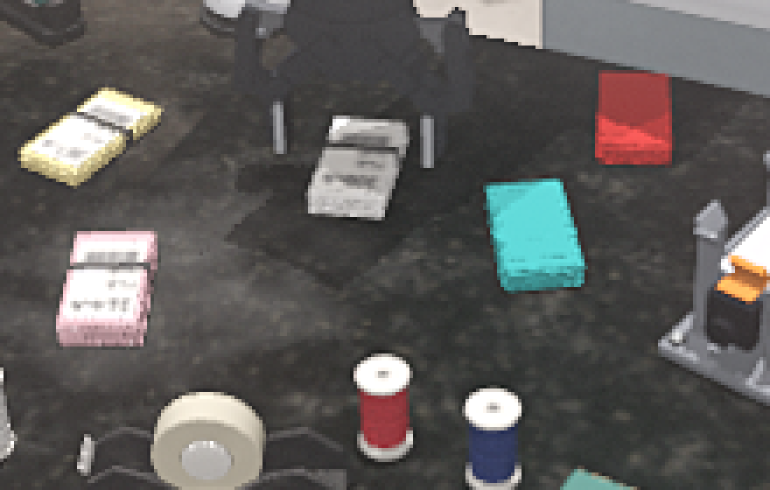

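Fingers straddle the bundle (white at (327,330) wrist). I check how high the tips are using the scene picture (tips at crop (280,153), (428,166)).

```bash
python3 - <<'E'
from h import *
c=viewer.camera('scene')
o=bot.get_obs();M=Ro.from_quat(o['tool_rot']).as_matrix();p=np.array(o['eef_pos'])
print('tips seen',180+280/3.5,190+153/3.5,180+428/3.5,190+166/3.5)
for s in (-1,1):
  for dz in (-.011,-.004,.002,.011):
    q=p+M@np.array([s*.0425,0,-dz]); q2=p+M@np.array([s*.0425,-.011,-dz]);q3=p+M@np.array([s*.0425,.011,-dz]);print(s,dz,px(c,[q,q2,q3]).round(1).tolist())
E
```

```text
tips seen 260.0 233.71428571428572 302.2857142857143 237.42857142857144
-1 -0.011 [[262.6, 236.8], [263.7, 234.1], [261.4, 239.6]]
-1 -0.004 [[262.4, 234.2], [263.5, 231.5], [261.3, 236.9]]
-1 0.002 [[262.3, 231.9], [263.4, 229.2], [261.2, 234.7]]
-1 0.011 [[262.1, 228.5], [263.2, 225.9], [261.0, 231.3]]
1 -0.011 [[300.1, 240.2], [301.0, 237.5], [299.3, 243.0]]
1 -0.004 [[300.1, 237.6], [301.0, 234.9], [299.2, 240.4]]
1 0.002 [[300.1, 235.4], [300.9, 232.6], [299.2, 238.2]]
1 0.011 [[300.1, 232.0], [300.9, 229.2], [299.2, 234.7]]
```

Open tips stand about 3 mm behind the TCP, so the 11 mm is for shut. Go 3 mm lower and close.

send_rows(increments=[[[0, -0.001, 0.002, 0], [0, 0, 0.001, 0], [0, 0, 0, 0], [0, 0, 0, 0], [0, 0, 0, 0], [0, 0, 0, 0], [0, 0, 0, 0], [0, 0, 0, 0]]])

```text
clock: 5.25
eef_pos: [0.4692, -0.1014, 0.0117]
tool_rot: [0.614, 0.789, 0.004, 0.009]
ft_force: [-0.8, -0.1, -0.8]
grip_width: 0.0851
```

send_rows(increments=[[[0, 0, 0, 0], [0, 0, 0, 0], [0, 0, 0, 0], [0, 0, 0, 0], [0, 0, 0, 0], [0, 0, 0, 0], [0, 0, 0, 0], [0, 0, 0, 0]]], hand=1)

```text
clock: 6.05
eef_pos: [0.4695, -0.1015, 0.0122]
tool_rot: [0.614, 0.789, 0.004, 0.009]
ft_force: [0.3, 0.8, 0.7]
grip_width: 0.0469
```

```bash
python3 - <<'E'
from h import *
st()
c=viewer.camera('wrist');save(c,'w4')
c=viewer.camera('scene');cv2.imwrite('pics/s4.png',cv2.resize(c['image'][190:330,180:400,::-1],None,fx=3.5,fy=3.5,interpolation=3))
E
```

```text
z-axis [ 0.0184 -0.0049 -0.9998] p [ 0.4695 -0.1015  0.0122] yaw 104.24 F [0.3 0.8 0.7] w 0.0469 t 6.05
```

View pics/w4.png

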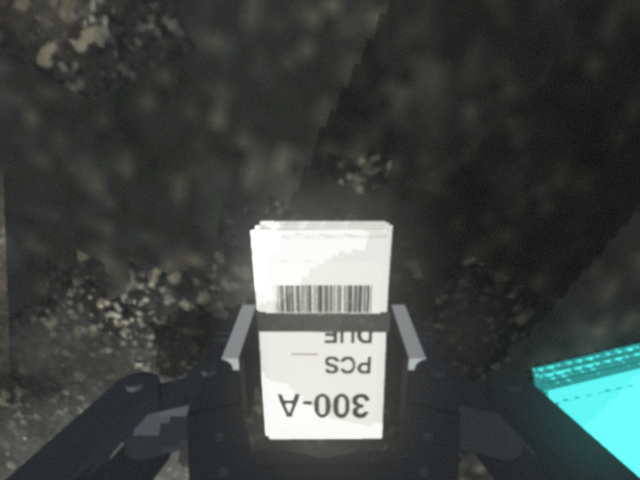

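View pics/s4.png

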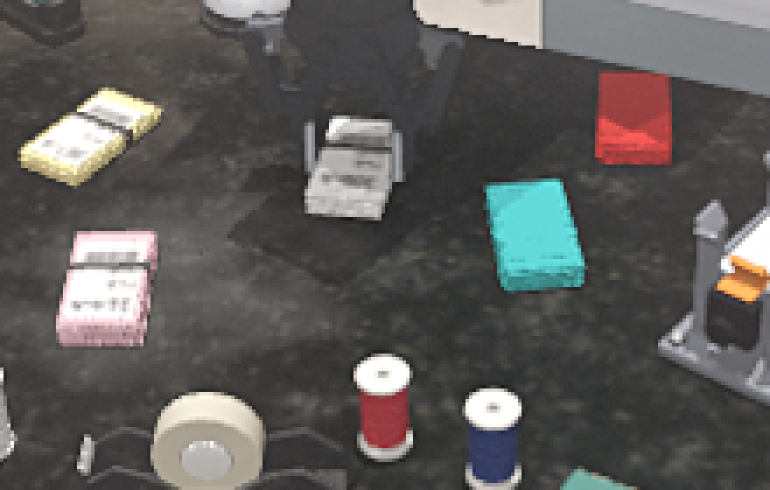

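Bundle is gripped at its middle (width 46.9 mm). Lift and go to a viewing place short of the feeder.

send_rows(increments=[[[0, 0, -0.01, 0], [0, 0, -0.02, 0], [0, 0, -0.03, 0], [0, 0, -0.03, 0], [0, 0, -0.03, 0], [0, 0, -0.03, 0], [0, 0, -0.03, 0], [0, 0, -0.02, 0]]])

```text
clock: 6.95
eef_pos: [0.4619, -0.0996, 0.2202]
tool_rot: [0.614, 0.789, 0.002, 0.005]
ft_force: [0.7, -0.0, -1.0]
grip_width: 0.0461
```

```bash
python3 - <<'E'
from h import *
st();plan(.42,.208,.24,75.5,10)
E
```

```text
z-axis [ 0.0101 -0.0032 -0.9999] p [ 0.4619 -0.0996  0.2202] yaw 104.25 F [ 0.7 -0.  -1. ] w 0.0461 t 6.95
at [ 0.4619 -0.0996  0.2202] yaw 104.25 q6 -26.4 tilt 0.61 F [ 0.7 -0.  -1. ] w 0.0461 t 6.95 left [-0.0419  0.3076  0.0198] -28.75
[0.0308, 0.0035, -0.0021] 2.87
[0.031, 0.002, -0.0021] 2.87
[0.031, 0.0004, -0.0021] 2.87
[0.031, -0.0011, -0.0021] 2.87
[0.0309, -0.0027, -0.0021] 2.87
[0.0307, -0.0042, -0.0021] 2.87
[0.0305, -0.0058, -0.0021] 2.87
[0.0302, -0.0073, -0.0021] 2.87
[0.0298, -0.0088, -0.0021] 2.87
[0.0293, -0.0103, -0.0021] 2.87
```

send_rows(increments=[[[0.02, 0.002, -0.002, 3], [0.04, 0.003, -0.003, 4], [0.045, 0.001, -0.003, 4], [0.045, -0.002, -0.003, 4], [0.045, -0.004, -0.003, 4], [0.045, -0.007, -0.003, 4], [0.04, -0.009, -0.002, 4], [0.02, -0.007, 0, 2]]])

```text
clock: 7.75
eef_pos: [0.4376, 0.2094, 0.2492]
tool_rot: [0.801, 0.598, 0.01, 0.01]
ft_force: [0.1, -0.2, -0.0]
grip_width: 0.0468
```

send_rows(increments=[[[0, 0, 0, 0], [0, 0, 0, 0], [0, 0, 0, 0], [0, 0, 0, 0], [0, 0, 0, 0], [0, 0, 0, 0], [0, 0, 0, 0], [0, 0, 0, 0]]])

```text
clock: 8.55
eef_pos: [0.437, 0.2074, 0.2507]
tool_rot: [0.801, 0.598, 0.01, 0.01]
ft_force: [-0.7, 0.4, -0.3]
grip_width: 0.047
```

```bash
python3 - <<'E'
from h import *
st()
c=viewer.camera('wrist');save(c,'w5')
c=viewer.camera('top');save(c,'t5')
E
```

```text
z-axis [ 0.0282 -0.0046 -0.9996] p [0.437  0.2074 0.2507] yaw 73.45 F [-0.7  0.4 -0.3] w 0.047 t 8.55
```

View pics/w5.png

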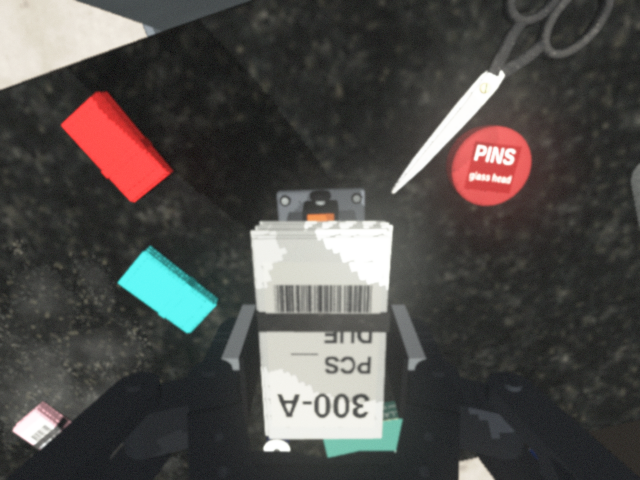

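The held bundle hides the feeder in this view. I check the feeder pose by overlaying its model on the first top picture and in the scene view.

```bash
cat > ov.py <<'E'
from h import *
def model(x,y,yaw,zc=.056):
    R=Ro.from_euler('z',yaw,degrees=True).as_matrix()
    f=lambda a,b,z:[R@np.array([s*a,t*b,z])+[x,y,0] for s,t in((1,1),(1,-1),(-1,-1),(-1,1))]
    return {'base':f(.07,.041,.01),'deck':f(.046,.026,zc-.002),'mouth':f(.046,.026,.075)}
def draw(c,im,pose,box,fx):
    u0,u1,v0,v1=box
    a=cv2.resize(im[v0:v1,u0:u1,::-1],None,fx=fx,fy=fx,interpolation=cv2.INTER_CUBIC).copy()
    for (k,P),col in zip(model(*pose).items(),((0,255,0),(0,0,255),(255,0,255))):
        q=((px(c,P)-[u0,v0]+.5)*fx).round().astype(int)
        cv2.polylines(a,[q.reshape(-1,1,2)],True,col,1)
    return a
E
python3 - <<'E'
from ov import *
c=viewer.camera('top');s=viewer.camera('scene')
i0=np.load('top0.npz')['im'];s0=np.load('scene0.npz')['im']
pose=(.506,.185,-14.5)
a=draw(c,i0,pose,(215,295,200,295),6);b=draw(s,s0,pose,(360,445,225,310),6)
h=max(a.shape[0],b.shape[0]);a=cv2.copyMakeBorder(a,0,h-a.shape[0],0,0,0);b=cv2.copyMakeBorder(b,0,h-b.shape[0],0,0,0)
o=np.hstack([a,b]);print(o.shape)
o=cv2.resize(o,None,fx=min(1,800/o.shape[1]),fy=min(1,800/o.shape[1]),interpolation=3) ; cv2.imwrite('pics/ov1.png',o)
E
```

```text
(570, 990, 3)
```

View pics/ov1.png

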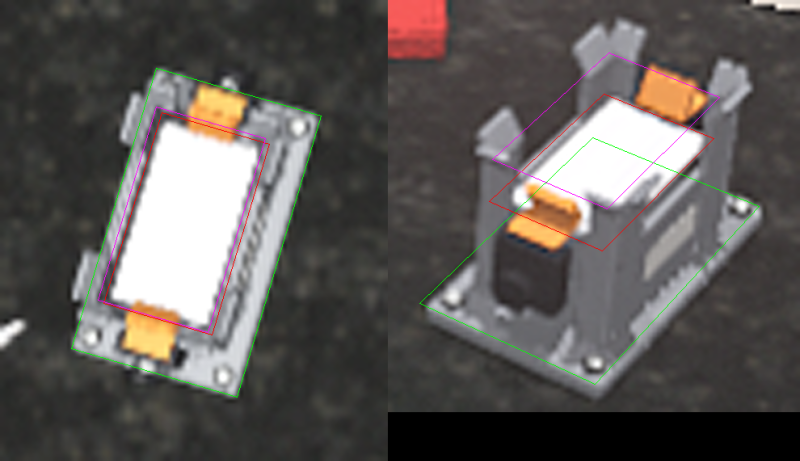

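Model fits (base green, well red) with feeder at (0.506, 0.185), yaw −14.5°. Hover over it.

```bash
python3 - <<'E'
from h import *
plan(.506,.185,.13,75.5,7)
E
```

```text
at [0.4369 0.2077 0.2507] yaw 73.49 q6 42.5 tilt 1.63 F [ 0.4  0.6 -0.5] w 0.0466 t 8.75 left [ 0.0691 -0.0227 -0.1207] 2.01
[-0.0004, 0.0099, 0.0175] -0.29
[-0.0004, 0.0099, 0.0175] -0.29
[-0.0005, 0.0099, 0.0175] -0.29
[-0.0005, 0.0099, 0.0175] -0.29
[-0.0006, 0.0099, 0.0175] -0.29
[-0.0006, 0.0099, 0.0175] -0.29
[-0.0007, 0.0099, 0.0175] -0.29
```

send_rows(increments=[[[0, 0.01, 0.017, -0.3], [0, 0.01, 0.018, -0.3], [0, 0.01, 0.018, -0.3], [0, 0.01, 0.018, -0.3], [0, 0.01, 0.018, -0.3], [0, 0.01, 0.015, -0.3], [0, 0.005, 0.01, 0], [0, 0, 0, 0]]])

```text
clock: 9.55
eef_pos: [0.5059, 0.1909, 0.1356]
tool_rot: [0.791, 0.612, 0.012, 0.01]
ft_force: [-0.4, 0.1, -0.5]
grip_width: 0.0465
```

```bash
python3 - <<'E'
from h import *
st()
plan(.506,.185,.115,75.5,4)
E
```

```text
z-axis [ 0.031  -0.0025 -0.9995] p [0.5059 0.1909 0.1356] yaw 75.52 F [-0.4  0.1 -0.5] w 0.0465 t 9.55
at [0.5059 0.1909 0.1356] yaw 75.52 q6 35.6 tilt 1.78 F [-0.4  0.1 -0.5] w 0.0465 t 9.55 left [ 0.0001 -0.0059 -0.0206] -0.02
[-0.0015, 0.0002, 0.0052] 0.0
[-0.0015, 0.0002, 0.0052] 0.0
[-0.0015, 0.0002, 0.0052] 0.0
[-0.0015, 0.0002, 0.0052] 0.0
```

send_rows(increments=[[[-0.002, 0, 0.005, 0], [-0.002, 0, 0.005, 0], [-0.001, 0, 0.005, 0], [-0.001, 0, 0.003, 0], [0, 0, 0.001, 0], [0, 0, 0, 0], [0, 0, 0, 0], [0, 0, 0, 0]]])

```text
clock: 10.35
eef_pos: [0.5049, 0.1857, 0.1181]
tool_rot: [0.79, 0.613, 0.013, 0.011]
ft_force: [-0.0, -0.4, -0.8]
grip_width: 0.0467
```

```bash
python3 - <<'E'
from ov import *
st()
w=viewer.camera('wrist');save(w,'w6')
s=viewer.camera('scene');cv2.imwrite('pics/s6.png',draw(s,s['image'],(.506,.185,-14.5),(330,460,190,310),6))
E
```

```text
z-axis [ 3.460e-02 -7.000e-04 -9.994e-01] p [0.5049 0.1857 0.1181] yaw 75.58 F [-0.  -0.4 -0.8] w 0.0467 t 10.35
```

View pics/w6.png

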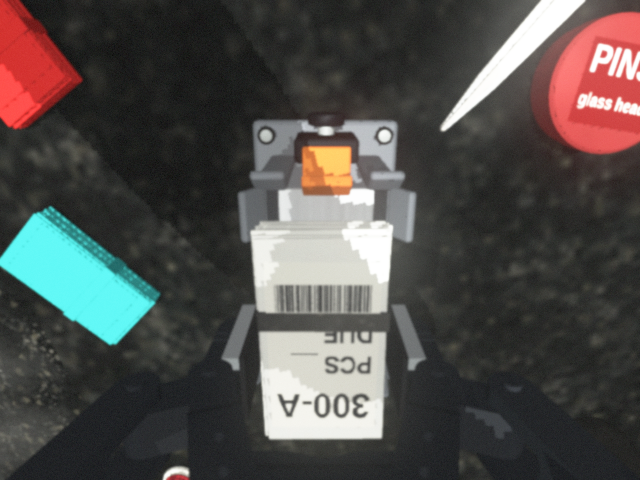

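View pics/s6.png

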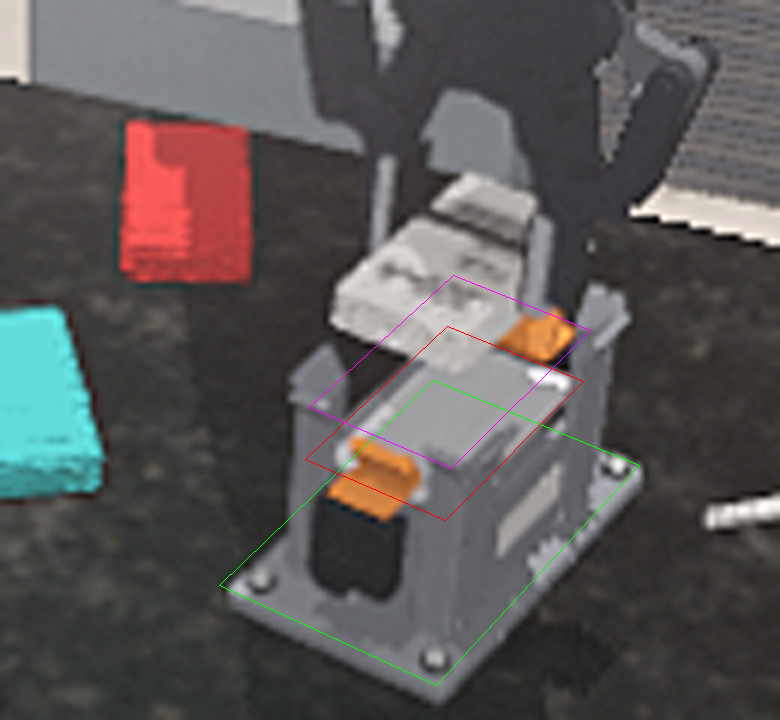

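```bash
python3 - <<'E'
from ov import *
w=viewer.camera('wrist')
a=np.radians(-14.5);ex=np.array([np.cos(a),np.sin(a)]);ey=np.array([-np.sin(a),np.cos(a)])
loc=lambda uv,z:[((q[:2]-[.506,.185])@np.c_[ex,ey]*1000).round(1).tolist() for q in proj(w,uv,z)]
print('screws z10',loc([(266,135),(384,135)],.012))
print('base rear edge corners',loc([(253,122),(397,122)],.010))
print('posts tops z85',loc([(240,190),(415,190)],.085))
print('bundle top corners',loc([(252,226),(392,226)],.122), 'rear',loc([(266,438),(383,438)],.122))
cv2.imwrite('pics/w6o.png',draw(w,w['image'],(.506,.185,-14.5),(180,480,90,300),2.6))
E
```

```text
screws z10 [[-63.0, -32.0], [-63.0, 34.0]]
base rear edge corners [[-69.8, -39.1], [-69.9, 41.2]]
posts tops z85 [[-49.4, -34.2], [-49.4, 36.5]]
bundle top corners [[-46.7, -23.8], [-46.6, 21.2]] rear [[42.8, -23.7], [43.2, 23.2]]
```

View pics/w6o.png

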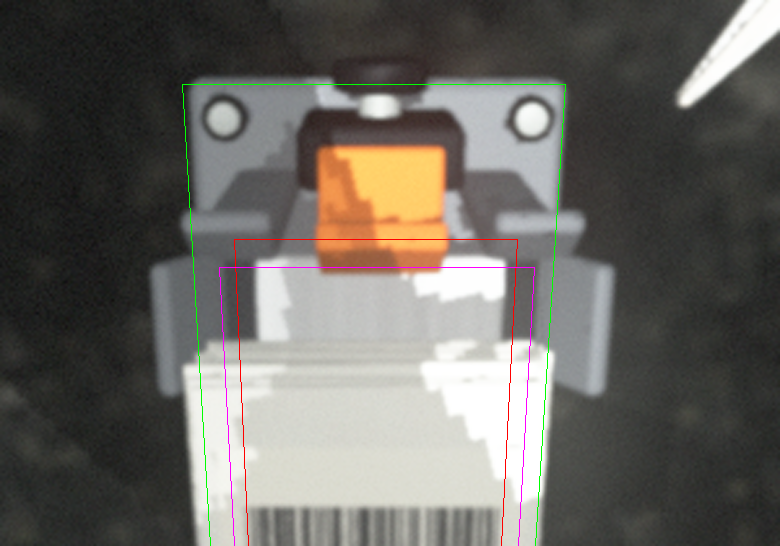

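Wrist calibration puts the feeder's axis 1.8 mm further along tool x and y than the bundle. Correct and lower.

send_rows(increments=[[[0.002, 0.002, 0, 0], [0.001, 0.001, 0.004, 0], [0, 0, 0.005, 0], [0, 0, 0.006, 0], [0, 0, 0.006, 0], [0, 0, 0.004, 0], [0, 0, 0.002, 0], [0, 0, 0, 0]]])

```text
clock: 11.3
eef_pos: [0.509, 0.1882, 0.0881]
tool_rot: [0.79, 0.613, 0.013, 0.01]
ft_force: [-1.1, 0.2, 1.6]
grip_width: 0.0466
```

```bash
cat > chk.py <<'E'
from ov import *
import sys
st()
w=viewer.camera('wrist');save(w,'w'+sys.argv[1])
s=viewer.camera('scene')['image'];cv2.imwrite('pics/s%s.png'%sys.argv[1],cv2.resize(s[190:310,330:460,::-1],None,fx=5,fy=5,interpolation=3))
E
python3 chk.py 7
```

```text
z-axis [ 3.210e-02 -5.000e-04 -9.995e-01] p [0.509  0.1882 0.0881] yaw 75.59 F [-1.1  0.2  1.6] w 0.0466 t 11.3
```

View pics/w7.png

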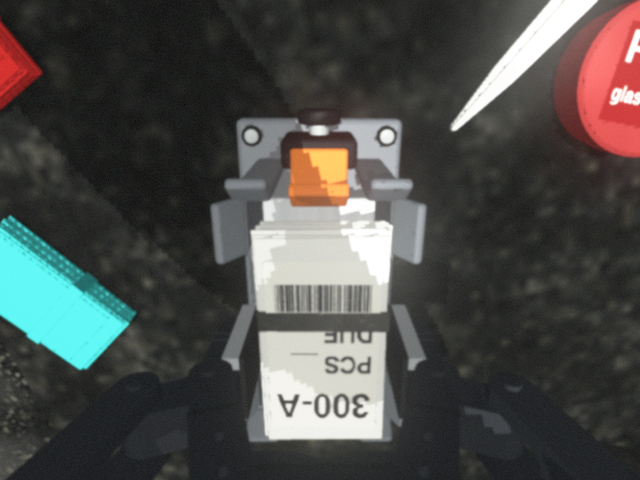

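```bash
cat > rel.py <<'E'
from ov import *
import sys
w=viewer.camera('wrist')
o=bot.get_obs()
a=np.radians(-14.5);ex=np.array([np.cos(a),np.sin(a)]);ey=np.array([-np.sin(a),np.cos(a)])
loc=lambda uv,z:[((q[:2]-[.506,.185])@np.c_[ex,ey]*1000).round(1).tolist() for q in proj(w,uv,z)]
zt=o['eef_pos'][2]+.004
print('screws',loc([(251,135),(387,135)],.012))
print('base rear edge corners',loc([(237,121),(402,121)],.010))
print('posts tops z85',loc([(211,202),(425,205)],.085))
print('bundle top corners',loc([(251,228),(392,228)],zt), 'far',loc([(266,438),(383,438)],zt))
E
python3 rel.py
```

```text
screws [[-63.1, -32.2], [-63.1, 34.3]]
base rear edge corners [[-69.5, -39.0], [-69.6, 41.6]]
posts tops z85 [[-49.2, -34.9], [-48.2, 36.6]]
bundle top corners [[-42.6, -20.8], [-42.6, 24.6]] far [[46.0, -20.2], [46.3, 26.6]]
```

View pics/s7.png

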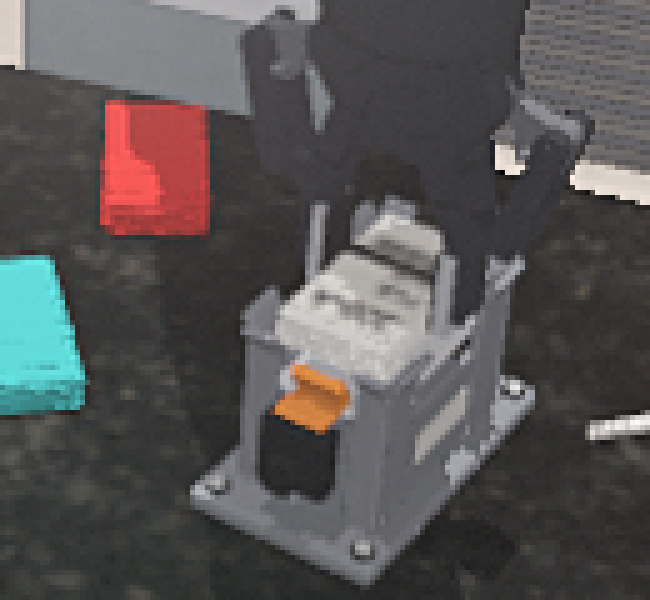

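send_rows(increments=[[[-0.001, -0.001, 0, 0], [-0.0005, -0.0005, 0.001, 0], [0, 0, 0.001, 0], [0, 0, 0.001, 0], [0, 0, 0.001, 0], [0, 0, 0.001, 0], [0, 0, 0.001, 0], [0, 0, 0, 0]]])

```text
clock: 12.25
eef_pos: [0.5073, 0.1877, 0.0847]
tool_rot: [0.79, 0.613, 0.014, 0.01]
ft_force: [-0.5, 0.1, -0.4]
grip_width: 0.0466
```

```bash
python3 -c "
from h import *
st()"
```

```text
z-axis [ 0.0346  0.0014 -0.9994] p [0.5073 0.1877 0.0847] yaw 75.62 F [-0.5  0.1 -0.4] w 0.0466 t 12.25
```

send_rows(increments=[[[-0.001, 0, 0.0015, 0], [0, 0, 0.0015, 0], [0, 0, 0.0015, 0], [0, 0, 0.0015, 0], [0, 0, 0.0015, 0], [0, 0, 0.0015, 0], [0, 0, 0.001, 0], [0, 0, 0, 0]]])

```text
clock: 13.05
eef_pos: [0.507, 0.1867, 0.0733]
tool_rot: [0.79, 0.613, 0.014, 0.01]
ft_force: [-2.7, 0.9, 1.0]
grip_width: 0.047
```

```bash
python3 chk.py 8
```

```text
z-axis [ 0.0334  0.0014 -0.9994] p [0.507  0.1867 0.0733] yaw 75.62 F [-2.7  0.9  1. ] w 0.047 t 13.05
```

View pics/w8.png

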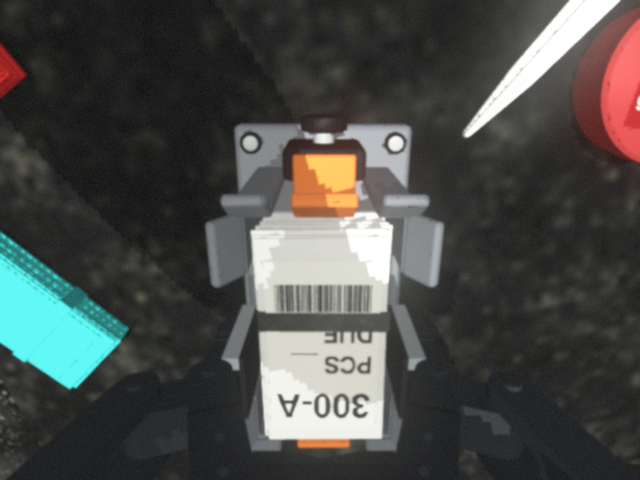

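View pics/s8.png

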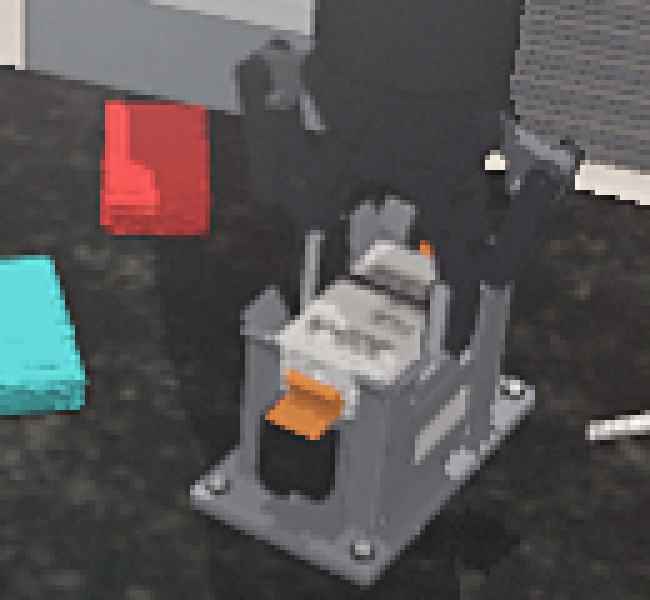

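Bundle is inside the mouth, touching the catches. Release and lift.

send_rows(increments=[[[0, 0, 0, 0], [0, 0, 0, 0], [0, 0, 0, 0], [0, 0, 0, 0], [0, 0, 0, 0], [0, 0, -0.005, 0], [0, 0, -0.02, 0], [0, 0, -0.03, 0]]], hand=-1)

```text
clock: 13.95
eef_pos: [0.504, 0.1849, 0.126]
tool_rot: [0.79, 0.613, 0.01, 0.01]
ft_force: [0.4, 0.2, -0.3]
grip_width: 0.0853
```

send_rows(increments=[[[0, 0, -0.01, -8.5], [0, 0, -0.01, -8.5], [0, 0, -0.005, -8.5], [0, 0, 0, -8.5], [0, 0, 0, -8.5], [0, 0, 0, -8.5], [0, 0, 0, -8.5], [0, 0, 0, -8.5]]], hand=0.3)

```text
clock: 14.75
eef_pos: [0.507, 0.1863, 0.1616]
tool_rot: [0.304, 0.952, 0.007, 0.02]
ft_force: [-0.5, 0.3, 0.0]
grip_width: 0.03
```

```bash
python3 chk.py 9
```

```text
z-axis [ 0.0419  0.0015 -0.9991] p [0.507  0.1863 0.1616] yaw 144.55 F [-0.5  0.3  0. ] w 0.03 t 14.75
```

View pics/w9.png

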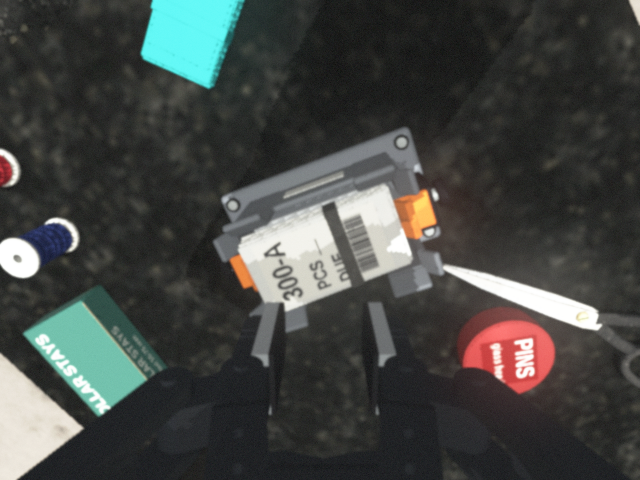

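View pics/s9.png

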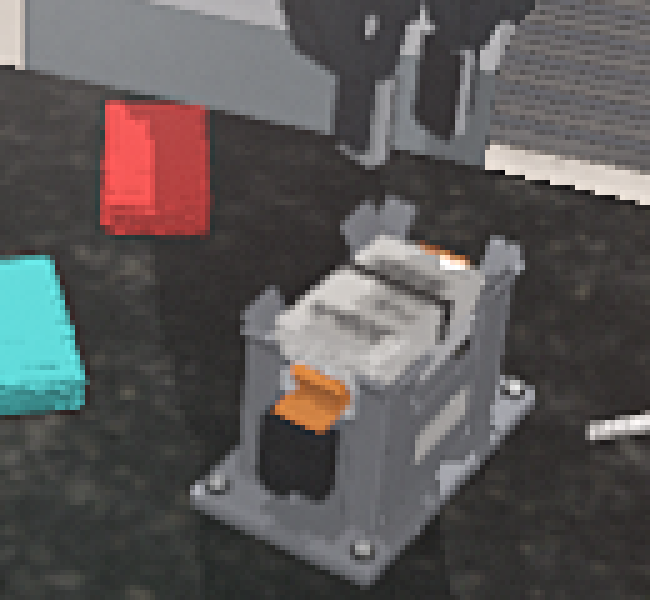

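Bundle lies flat in the mouth (scene (370,310)), catches visible at both ends. I'll finish the turn, shut the fingers and press near the centre (the tool leans 2.4° toward +x, so I stand ~3 mm to +x).

```bash
python3 -c "
from h import *
plan(.5085,.1855,.105,165.5,6)"
```

```text
at [0.5071 0.1863 0.1616] yaw 144.17 q6 -33.6 tilt 2.41 F [-0.1 -0.7 -1.1] w 0.0302 t 14.85 left [ 0.0014 -0.0008 -0.0566] 21.33
[0.0, -0.0002, 0.0094] -3.55
[0.0001, -0.0002, 0.0094] -3.55
[0.0001, -0.0002, 0.0094] -3.55
[0.0001, -0.0002, 0.0094] -3.55
[0.0001, -0.0002, 0.0094] -3.55
[0.0001, -0.0002, 0.0094] -3.55
```

send_rows(increments=[[[0, 0, 0.008, -4], [0, 0, 0.009, -4], [0, 0, 0.009, -4], [0, 0, 0.009, -4], [0, 0, 0.006, -4], [0, 0, 0.003, -1], [0, 0, 0, 0], [0, 0, 0, 0]]], hand=1)

```text
clock: 15.65
eef_pos: [0.5099, 0.1867, 0.1185]
tool_rot: [0.135, 0.991, 0.004, 0.022]
ft_force: [-0.8, -0.5, 0.2]
grip_width: -0.0002
```

```bash
python3 chk.py 10; python3 -c "
from h import *
plan(.5085,.1855,.1,165.5,4)"
```

```text
z-axis [ 0.0452  0.0024 -0.999 ] p [0.5099 0.1867 0.1185] yaw 164.47 F [-0.8 -0.5  0.2] w -0.0002 t 15.65
at [0.51   0.1867 0.1187] yaw 164.52 q6 -54.0 tilt 2.62 F [ 0.2  0.3 -0.3] w -0.0003 t 15.75 left [-0.0015 -0.0012 -0.0187] 0.98
[0.0005, -0.0005, 0.0046] -0.25
[0.0005, -0.0005, 0.0046] -0.25
[0.0005, -0.0005, 0.0046] -0.25
[0.0005, -0.0005, 0.0046] -0.25
```

View pics/w10.png

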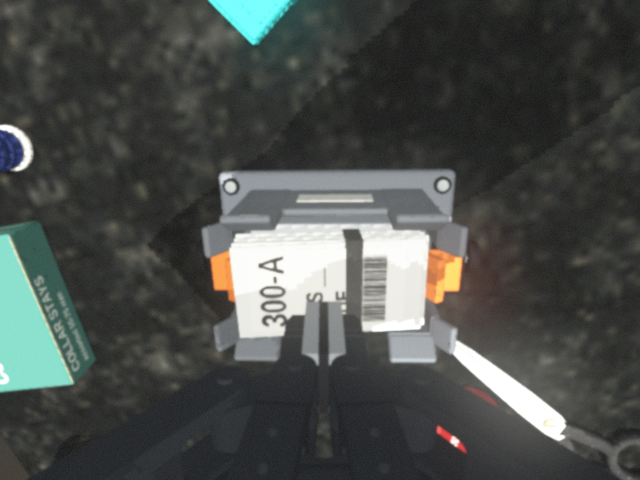

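View pics/s10.png

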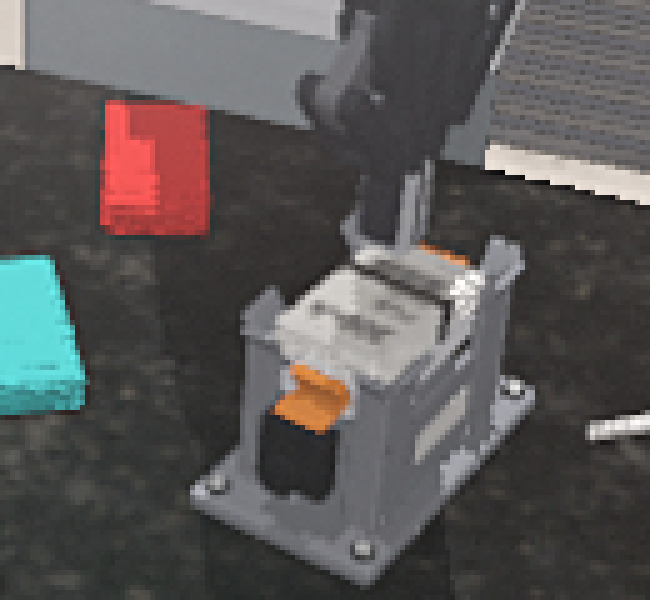

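Fingers shut, over the bundle's middle. Descend gently.

send_rows(increments=[[[0, -0.001, 0.003, 0], [0, 0, 0.003, 0], [0, 0, 0.003, 0], [0, 0, 0.003, 0], [0, 0, 0.002, 0], [0, 0, 0.002, 0], [0, 0, 0.002, 0], [0, 0, 0, 0]]])

```text
clock: 16.55
eef_pos: [0.5109, 0.1859, 0.0996]
tool_rot: [0.135, 0.991, 0.005, 0.023]
ft_force: [0.5, 0.6, -1.0]
grip_width: 0.0005
```

send_rows(increments=[[[0, 0, 0.002, 0], [0, 0, 0.002, 0], [0, 0, 0.002, 0], [0, 0, 0.002, 0], [0, 0, 0.002, 0], [0, 0, 0.002, 0], [0, 0, 0.002, 0], [0, 0, 0.001, 0]]])

```text
clock: 17.35
eef_pos: [0.5129, 0.1862, 0.0845]
tool_rot: [0.136, 0.99, 0.005, 0.024]
ft_force: [0.2, 0.4, 0.5]
grip_width: -0.0005
```

send_rows(increments=[[[0.002, 0, 0.001, 0], [0.002, 0, 0.001, 0], [0, 0, 0.002, 0], [0, 0, 0.002, 0], [0, 0, 0.002, 0], [0, 0, 0.002, 0], [0, 0, 0.002, 0], [0, 0, 0.002, 0]]])

```text
clock: 18.15
eef_pos: [0.5089, 0.1873, 0.0701]
tool_rot: [0.136, 0.99, 0.005, 0.024]
ft_force: [-1.4, -0.3, 3.7]
grip_width: -0.0003
```

```bash
python3 chk.py 11
```

```text
z-axis [ 0.049   0.0035 -0.9988] p [0.5089 0.1873 0.0701] yaw 164.39 F [-1.4 -0.3  3.7] w -0.0003 t 18.15
```

View pics/s11.png

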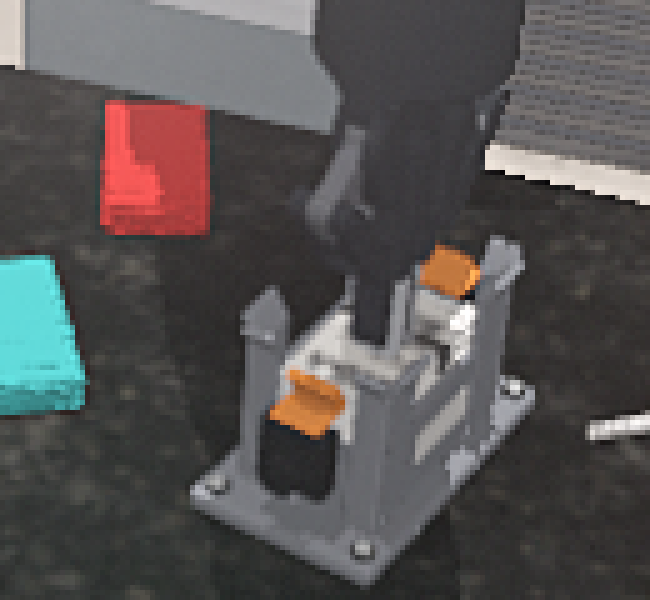

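View pics/w11.png

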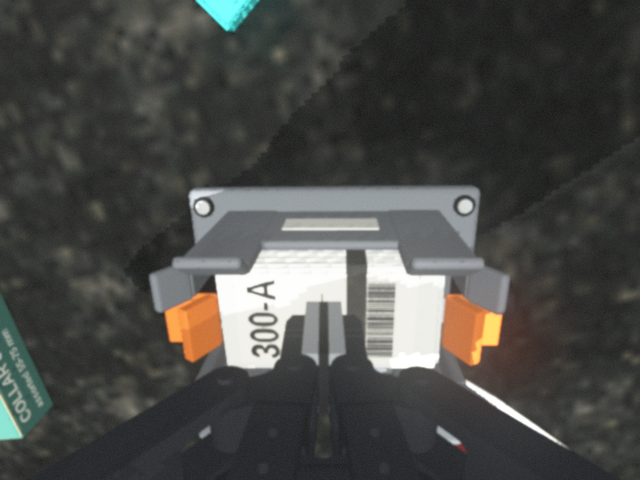

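Robot-side catch is over; the +x one is still wedged. Continue down.

send_rows(increments=[[[0, 0, 0.002, 0], [0, 0, 0.002, 0], [0, 0, 0.002, 0], [0, 0, 0.002, 0], [0, 0, 0.002, 0], [0, 0, 0.002, 0], [0, 0, 0.001, 0], [0, 0, 0.001, 0]]])

```text
clock: 19.05
eef_pos: [0.509, 0.1873, 0.0551]
tool_rot: [0.135, 0.99, 0.005, 0.023]
ft_force: [-2.0, -0.4, 5.6]
grip_width: -0.0002
```

```bash
python3 chk.py 12
```

```text
z-axis [ 0.0477  0.0035 -0.9989] p [0.509  0.1873 0.0551] yaw 164.4 F [-2.  -0.4  5.6] w -0.0002 t 19.05
```

View pics/s12.png

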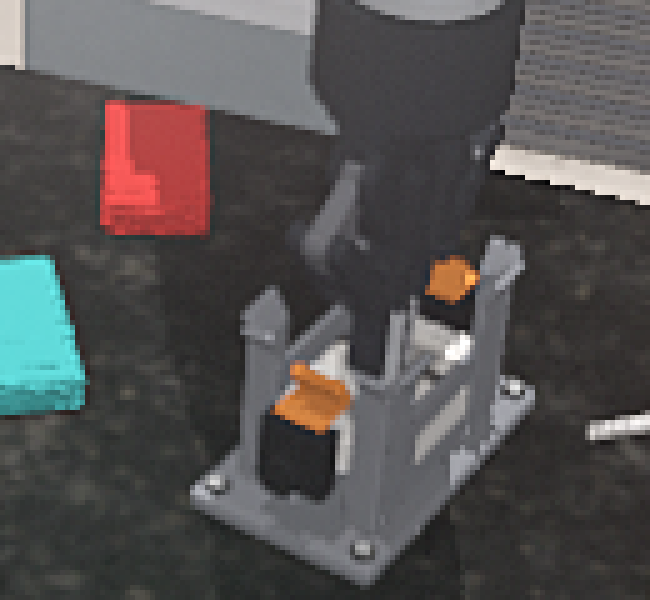

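View pics/w12.png

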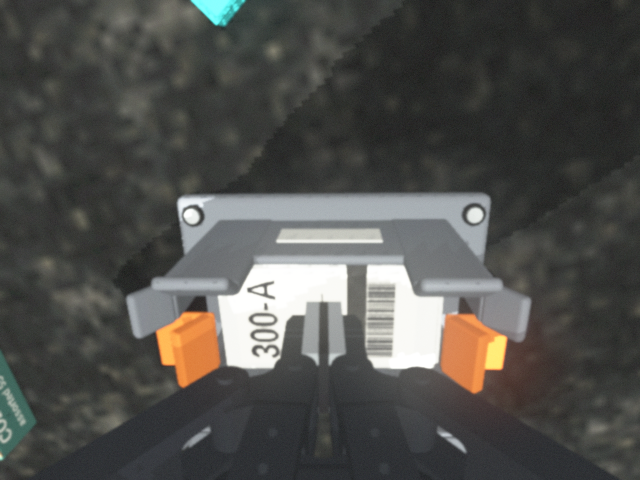

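Both catches now stand over the bundle ends (wrist (195,345), (470,350)). Lift and check that they hold.

send_rows(increments=[[[0, 0, -0.005, 0], [0, 0, -0.01, 0], [0, 0, -0.015, 0], [0, 0, -0.02, 0], [0, 0, -0.03, 0], [0, 0, -0.03, 0], [0, 0, -0.02, 0], [0, 0, 0, 0]]])

```text
clock: 19.95
eef_pos: [0.5026, 0.1869, 0.1901]
tool_rot: [0.136, 0.99, 0.005, 0.023]
ft_force: [0.8, 0.1, 0.1]
grip_width: 0.0003
```

```bash
python3 chk.py 13
```

```text
z-axis [ 0.0468  0.0032 -0.9989] p [0.5026 0.1869 0.1901] yaw 164.4 F [0.8 0.1 0.1] w 0.0003 t 19.95
```

View pics/s13.png

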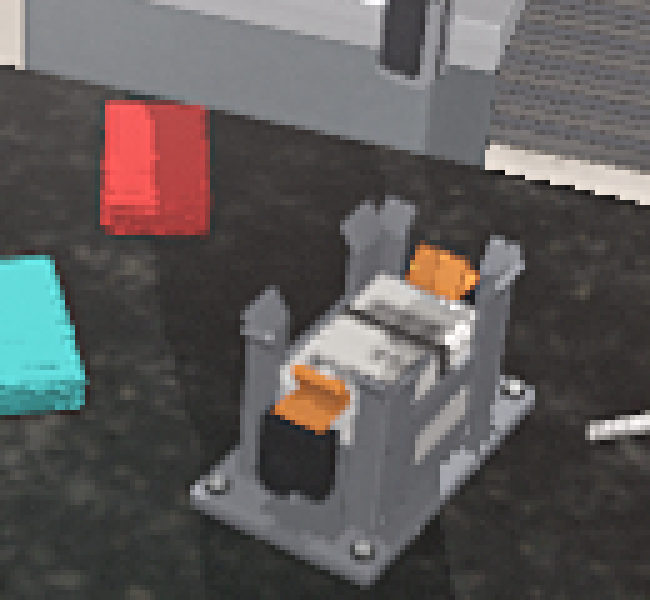

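View pics/w13.png

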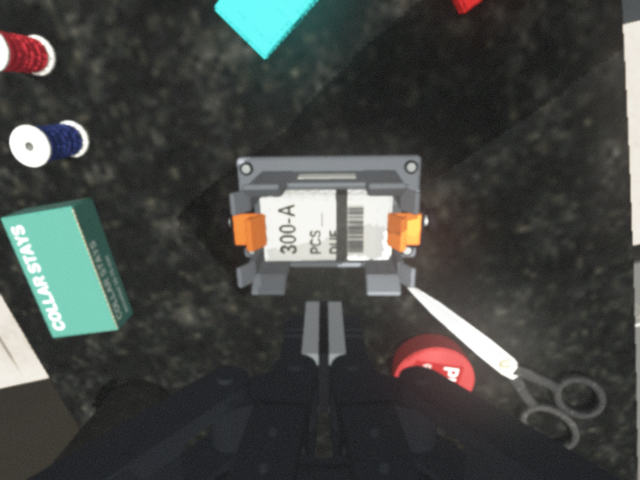

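Both orange catches overlap the white bundle's ends (wrist (249,232) and (404,230)). Measure its height from depth for certainty, and plan to pink.

```bash
python3 - <<'E'
from h import *
w=viewer.camera('wrist');W=pts(w)
for n,b in [('left',(268,285,205,250)),('mid',(300,335,205,255)),('right',(365,388,205,250)),('base',(270,400,158,166)),('catchL',(240,258,215,245)),('catchR',(395,412,215,245))]:
    r=W[b[2]:b[3],b[0]:b[1],2];print(n,np.nanmedian(r).round(4),np.isfinite(r).sum())
t=viewer.camera('top');save(t,'t13');im=t['image']
m=sub(im,392,438,170,225,lambda q:q.max(-1)>140);m=cv2.morphologyEx(m.astype(np.uint8),cv2.MORPH_CLOSE,np.ones((5,5)))
print('pink',rect(t,m,.016))
plan(.62,-.17,.2,114.65,10)
E
```

```text
left 0.0588 762
mid 0.0589 1744
right 0.0586 1031
base 0.01 1034
catchL 0.0693 539
catchR 0.0697 509
pink ((634.4, -181.7), (88.2, 51.6), 24.65, np.int32(774), (np.float64(414.81007751937983), np.float64(196.55555555555554)))
at [0.5    0.1858 0.1853] yaw 164.4 q6 -53.6 tilt 2.22 F [-0.2  0.4  0.2] w -0.0003 t 20.15 left [ 0.12   -0.3558  0.0147] -49.75
[-0.0212, -0.031, -0.001] 4.98
[-0.0238, -0.0291, -0.001] 4.98
[-0.0262, -0.0269, -0.001] 4.98
[-0.0284, -0.0245, -0.001] 4.98
[-0.0305, -0.022, -0.001] 4.98
[-0.0323, -0.0193, -0.001] 4.98
[-0.0338, -0.0164, -0.001] 4.98
[-0.0351, -0.0134, -0.001] 4.98
[-0.0361, -0.0103, -0.001] 4.98
[-0.0369, -0.0071, -0.001] 4.98
```

White top at 0.0588 m, level left to right: latched, catch undersides ≈ 0.059 m. Now to the pink bundle.

send_rows(increments=[[[-0.021, -0.031, 0, 5], [-0.024, -0.029, 0, 5], [-0.026, -0.027, 0, 5], [-0.028, -0.025, 0, 5], [-0.03, -0.022, 0, 5], [-0.032, -0.019, 0, 5], [-0.034, -0.016, 0, 5], [-0.035, -0.013, 0, 5]]], hand=-1)

```text
clock: 20.95
eef_pos: [0.5879, -0.1037, 0.1724]
tool_rot: [0.473, 0.881, 0.003, 0.005]
ft_force: [0.2, 0.6, -0.3]
grip_width: 0.0849
```

```bash
python3 -c "
from h import *
plan(.634,-.1815,.18,114.65,5)"
```

```text
at [ 0.5879 -0.1037  0.1724] yaw 123.48 q6 -43.6 tilt 0.7 F [ 0.2  0.6 -0.3] w 0.0849 t 20.95 left [ 0.0461 -0.0778  0.0076] -8.83
[-0.0181, -0.0009, -0.0014] 1.77
[-0.0181, -0.0003, -0.0014] 1.77
[-0.0181, 0.0002, -0.0014] 1.77
[-0.0181, 0.0008, -0.0014] 1.77
[-0.018, 0.0013, -0.0014] 1.77
```

send_rows(increments=[[[-0.018, -0.001, 0, 1.8], [-0.018, 0, 0, 1.8], [-0.018, 0, 0, 1.8], [-0.014, 0, 0, 1.8], [-0.007, 0, 0, 1.6], [0, 0, 0, 0], [0, 0, 0, 0], [0, 0, 0, 0]]])

```text
clock: 21.75
eef_pos: [0.6194, -0.176, 0.1564]
tool_rot: [0.546, 0.837, -0.0, -0.007]
ft_force: [-0.1, 0.6, -0.5]
grip_width: 0.0852
```

```bash
cat > lookp.py <<'E'
from h import *
c=viewer.camera('wrist');save(c,'w14');im=c['image']
u,v=px(c,(.6345,-.1815,.016))[0].astype(int);print(u,v)
m=sub(im,u-60,u+60,v-85,v+85,lambda q:q.max(-1)>120); m=cv2.morphologyEx(m.astype(np.uint8),cv2.MORPH_CLOSE,np.ones((13,13)))
a=im.copy();a[m==0]//=3;cv2.imwrite('pics/m14.png',a[:,:,::-1])
print(rect(c,m,.016));st()
plan(.634,-.1815,.06,114.65,8)
E
python3 lookp.py
```

```text
305 245
((628.1, -186.5), (102.3, 52.6), 26.71, np.int32(8795), (np.float64(302.31631608868673), np.float64(235.07561114269473)))
z-axis [-0.0126  0.0073 -0.9999] p [ 0.6194 -0.1759  0.1565] yaw 113.76 F [-0.1 -0.8 -1. ] w 0.0854 t 21.8
at [ 0.6194 -0.1759  0.1565] yaw 113.76 q6 -39.7 tilt 0.84 F [-0.1 -0.8 -1. ] w 0.0854 t 21.8 left [ 0.0146 -0.0056 -0.0965] 0.89
[-0.0015, 0.0015, 0.012] -0.11
[-0.0015, 0.0015, 0.012] -0.11
[-0.0015, 0.0015, 0.012] -0.11
[-0.0015, 0.0015, 0.012] -0.11
[-0.0015, 0.0015, 0.012] -0.11
[-0.0015, 0.0015, 0.012] -0.11
[-0.0015, 0.0015, 0.012] -0.11
[-0.0015, 0.0015, 0.012] -0.11
```

View pics/m14.png

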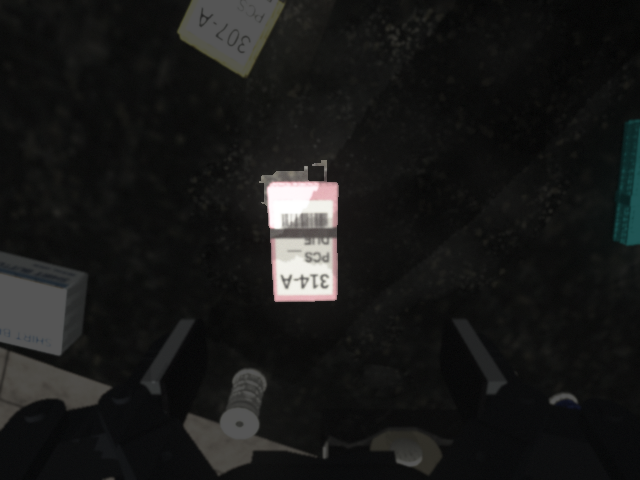

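Pink corners (267,184),(338,183),(337,299),(275,300) in the wrist view; nothing stands where the fingers go.

```bash
python3 - <<'E'
from h import *
c=viewer.camera('wrist')
P=proj(c,[(267,184),(338,183),(337,299),(275,300)],.016)[:,:2]
print(P.round(4).tolist(),P.mean(0));d=(P[2]+P[3]-P[0]-P[1])/2;print(np.degrees(np.arctan2(d[1],d[0])),np.linalg.norm(d),np.linalg.norm(P[1]-P[0]),np.linalg.norm(P[2]-P[3]))
E
```

```text
[[0.6044, -0.2219], [0.5847, -0.1787], [0.6632, -0.1439], [0.6821, -0.1853]] [ 0.63361911 -0.18244904]
24.59354886856288 0.08587972991169236 0.04751664646853674 0.045538111571163734
```

send_rows(increments=[[[-0.003, 0.003, 0.015, -0.3], [-0.003, 0.003, 0.016, -0.3], [-0.002, 0.003, 0.016, -0.2], [-0.002, 0.002, 0.016, 0], [-0.001, 0, 0.016, 0], [-0.001, 0, 0.014, 0], [0, 0, 0.006, 0], [0, 0, 0, 0]]])

```text
clock: 22.65
eef_pos: [0.6347, -0.1786, 0.0502]
tool_rot: [0.537, 0.843, 0.0, -0.006]
ft_force: [0.3, 0.4, 1.2]
grip_width: 0.0853
```

```bash
python3 -c "
from h import *
st();plan(.634,-.182,.012,114.6,5)"
```

```text
z-axis [-0.0104  0.007  -0.9999] p [ 0.6347 -0.1786  0.0502] yaw 114.99 F [0.3 0.4 1.2] w 0.0853 t 22.65
at [ 0.6347 -0.1786  0.0502] yaw 114.99 q6 -40.8 tilt 0.72 F [0.3 0.4 1.2] w 0.0853 t 22.65 left [-0.0007 -0.0034 -0.0382] -0.39
[-0.0006, -0.0004, 0.0076] 0.08
[-0.0006, -0.0004, 0.0076] 0.08
[-0.0006, -0.0004, 0.0076] 0.08
[-0.0006, -0.0004, 0.0076] 0.08
[-0.0006, -0.0004, 0.0076] 0.08
```

send_rows(increments=[[[-0.001, -0.001, 0.008, 0.2], [-0.001, -0.001, 0.008, 0.2], [-0.001, 0, 0.007, 0], [0, 0, 0.006, 0], [0, 0, 0.004, 0], [0, 0, 0.002, 0], [0, 0, 0.001, 0], [0, 0, 0, 0]]])

```text
clock: 23.45
eef_pos: [0.6353, -0.1824, 0.0131]
tool_rot: [0.54, 0.841, 0.001, -0.004]
ft_force: [-0.5, 0.0, 0.2]
grip_width: 0.0854
```

```bash
python3 -c "
from h import *
st();plan(.634,-.182,.012,114.6,2)
save(viewer.camera('wrist'),'w15')"
```

```text
z-axis [-0.0066  0.0059 -1.    ] p [ 0.6353 -0.1824  0.0131] yaw 114.59 F [-0.5  0.   0.2] w 0.0854 t 23.45
at [ 0.6353 -0.1824  0.0131] yaw 114.59 q6 -40.7 tilt 0.51 F [-0.5  0.   0.2] w 0.0854 t 23.45 left [-0.0013  0.0004 -0.0011] 0.01
[0.0004, -0.0005, 0.0006] -0.01
[0.0004, -0.0005, 0.0006] -0.01
```

View pics/w15.png

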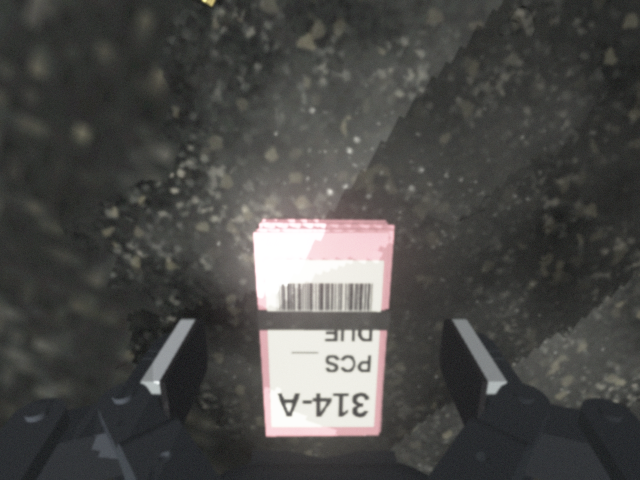

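Fingers straddle the pink bundle ("314-A") evenly. Close, then lift.

send_rows(increments=[[[0.0005, -0.001, 0.001, 0], [0, 0, 0, 0], [0, 0, 0, 0], [0, 0, 0, 0], [0, 0, 0, 0], [0, 0, 0, 0], [0, 0, 0, 0], [0, 0, 0, 0]]], hand=1)

```text
clock: 24.3
eef_pos: [0.635, -0.1826, 0.0138]
tool_rot: [0.54, 0.841, 0.001, -0.003]
ft_force: [0.1, -0.4, -0.8]
grip_width: 0.0459
```

```bash
python3 -c "
from h import *
st()"
```

```text
z-axis [-0.0041  0.0052 -1.    ] p [ 0.635  -0.1826  0.0138] yaw 114.59 F [ 0.1 -0.4 -0.8] w 0.0459 t 24.3
```

send_rows(increments=[[[0, 0, -0.01, 0], [0, 0, -0.02, 0], [0, 0, -0.03, 0], [0, 0, -0.03, 0], [0, 0, -0.03, 0], [0, 0, -0.03, 0], [0, 0, -0.02, 0], [0, 0, -0.01, 0]]])

```text
clock: 25.1
eef_pos: [0.6338, -0.183, 0.2017]
tool_rot: [0.54, 0.841, 0.0, -0.006]
ft_force: [0.4, 0.4, 0.2]
grip_width: 0.0463
```

```bash
python3 -c "
from h import *
st();plan(.505,.186,.19,75.5,10)"
```

```text
z-axis [-0.0093  0.0067 -0.9999] p [ 0.6338 -0.183   0.2017] yaw 114.59 F [0.4 0.4 0.2] w 0.0463 t 25.1
at [ 0.6338 -0.183   0.2017] yaw 114.59 q6 -40.8 tilt 0.65 F [0.4 0.4 0.2] w 0.0463 t 25.1 left [-0.1288  0.369  -0.0117] -39.09
[0.0389, 0.0036, 0.0015] 3.91
[0.0391, 0.001, 0.0015] 3.91
[0.039, -0.0017, 0.0015] 3.91
[0.0388, -0.0043, 0.0015] 3.91
[0.0384, -0.007, 0.0015] 3.91
[0.0379, -0.0096, 0.0015] 3.91
[0.0371, -0.0121, 0.0015] 3.91
[0.0362, -0.0146, 0.0015] 3.91
[0.0351, -0.0171, 0.0015] 3.91
[0.0339, -0.0194, 0.0015] 3.91
```

send_rows(increments=[[[0.025, 0.002, 0.001, 3], [0.039, 0.002, 0.001, 4], [0.039, 0, 0.001, 4], [0.039, -0.003, 0.001, 4], [0.039, -0.006, 0.001, 4], [0.038, -0.009, 0.001, 4], [0.038, -0.011, 0.001, 4], [0.037, -0.014, 0.001, 4]]])

```text
clock: 25.9
eef_pos: [0.5408, 0.1059, 0.1972]
tool_rot: [0.757, 0.654, -0.0, -0.003]
ft_force: [0.9, -1.0, -0.9]
grip_width: 0.0464
```

```bash
python3 -c "
from h import *
st();plan(.505,.186,.16,75.5,5)"
```

```text
z-axis [-0.004   0.0039 -1.    ] p [0.5408 0.1059 0.1972] yaw 81.66 F [ 0.9 -1.  -0.9] w 0.0464 t 25.9
at [0.5408 0.1059 0.1972] yaw 81.66 q6 19.3 tilt 0.32 F [ 0.9 -1.  -0.9] w 0.0464 t 25.9 left [-0.0358  0.0801 -0.0372] -6.16
[0.0148, -0.0094, 0.0075] 1.23
[0.0146, -0.0097, 0.0075] 1.23
[0.0144, -0.01, 0.0075] 1.23
[0.0142, -0.0103, 0.0075] 1.23
[0.0139, -0.0106, 0.0075] 1.23
```

Tilt is small now. Finish the approach and settle.

send_rows(increments=[[[0.015, -0.009, 0.007, 1.2], [0.014, -0.009, 0.007, 1.2], [0.013, -0.009, 0.007, 1.2], [0.012, -0.009, 0.007, 1.2], [0.008, -0.006, 0.006, 1.2], [0.002, -0.002, 0, 0], [0, 0, 0, 0], [0, 0, 0, 0]]])

```text
clock: 26.7
eef_pos: [0.5031, 0.1851, 0.1619]
tool_rot: [0.788, 0.616, -0.002, -0.004]
ft_force: [-0.0, 0.1, 0.3]
grip_width: 0.0464
```

```bash
python3 -c "
from h import *
st();plan(.508,.186,.12,75.5,6)"
```

```text
z-axis [-0.0082  0.0034 -1.    ] p [0.5031 0.1851 0.1619] yaw 75.98 F [-0.   0.1  0.3] w 0.0464 t 26.7
at [0.5031 0.1851 0.1619] yaw 75.98 q6 34.0 tilt 0.51 F [-0.   0.1  0.3] w 0.0464 t 26.7 left [ 0.0049  0.0009 -0.0419] -0.48
[0.0003, 0.0008, 0.007] 0.08
[0.0003, 0.0008, 0.007] 0.08
[0.0003, 0.0008, 0.007] 0.08
[0.0003, 0.0008, 0.007] 0.08
[0.0003, 0.0008, 0.007] 0.08
[0.0003, 0.0008, 0.007] 0.08
```

send_rows(increments=[[[0, 0.001, 0.007, 0.2], [0, 0.001, 0.007, 0.2], [0, 0.001, 0.007, 0.1], [0, 0.001, 0.007, 0], [0, 0, 0.006, 0], [0, 0, 0.004, 0], [0, 0, 0.002, 0], [0, 0, 0, 0]]])

```text
clock: 27.5
eef_pos: [0.5079, 0.1819, 0.1181]
tool_rot: [0.792, 0.611, -0.002, -0.004]
ft_force: [0.0, 0.4, 0.6]
grip_width: 0.0458
```

```bash
python3 chk.py 16
```

```text
z-axis [-0.0083  0.0029 -1.    ] p [0.5079 0.1819 0.1181] yaw 75.25 F [0.  0.4 0.6] w 0.0458 t 27.5
```

View pics/w16.png

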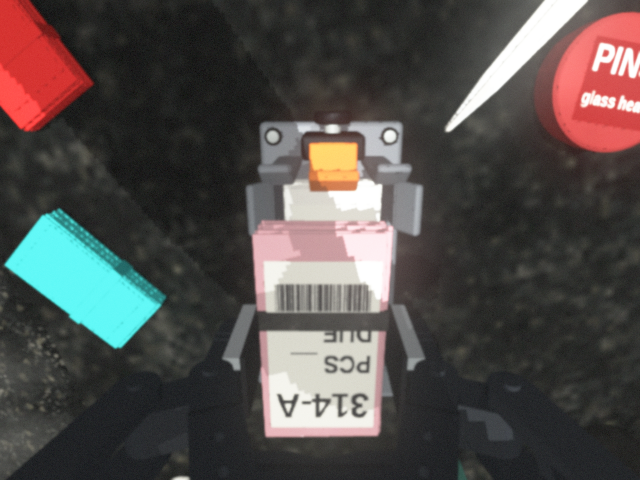

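Pink at (322,330) sits left of the feeder's axis (posts 247–421). Quantify.

```bash
python3 - <<'E'
from ov import *
w=viewer.camera('wrist');o=bot.get_obs()
a=np.radians(-14.5);ex=np.array([np.cos(a),np.sin(a)]);ey=np.array([-np.sin(a),np.cos(a)])
loc=lambda uv,z:[((q[:2]-[.506,.185])@np.c_[ex,ey]*1000).round(1).tolist() for q in proj(w,uv,z)]
zt=o['eef_pos'][2]+.0022
print('screws',loc([(273,136),(390,136)],.012))
print('posts tops z85',loc([(247,190),(421,190)],.085))
print('bundle',loc([(252,229),(392,229)],zt),loc([(266,437),(382,437)],zt));st()
E
```

```text
screws [[-62.7, -31.7], [-62.4, 34.6]]
posts tops z85 [[-46.4, -34.6], [-46.1, 36.7]]
bundle [[-40.5, -27.1], [-40.3, 19.3]] [[46.2, -26.7], [46.4, 19.6]]
z-axis [-0.0071  0.0033 -1.    ] p [0.5083 0.1821 0.1188] yaw 75.26 F [-0.1 -0.  -0.2] w 0.0463 t 27.65
```

send_rows(increments=[[[0.002, -0.001, 0.002, 0], [0.0015, -0.001, 0.005, 0], [0.001, -0.001, 0.006, 0], [0, 0, 0.006, 0], [0, 0, 0.005, 0], [0, 0, 0.003, 0], [0, 0, 0, 0], [0, 0, 0, 0]]])

```text
clock: 28.45
eef_pos: [0.5063, 0.1881, 0.0896]
tool_rot: [0.792, 0.611, -0.002, -0.003]
ft_force: [-0.8, 0.4, -0.5]
grip_width: 0.0461
```

```bash
python3 chk.py 17
```

```text
z-axis [-0.0065  0.0035 -1.    ] p [0.5063 0.1881 0.0896] yaw 75.29 F [-0.8  0.4 -0.5] w 0.0461 t 28.45
```

View pics/w17.png

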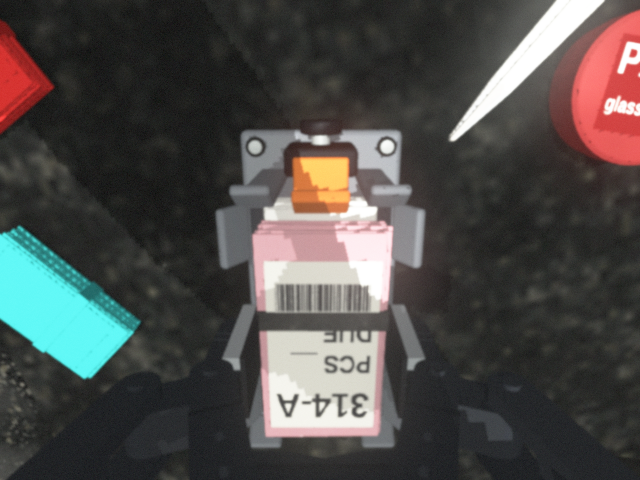

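Aligned (posts 217–425, bundle 252–392). Lower into the mouth.

send_rows(increments=[[[0, 0, 0.0015, 0], [0, 0.0005, 0.0015, 0], [0, 0, 0.0015, 0], [0, 0, 0.0015, 0], [0, 0, 0.0015, 0], [0, 0, 0.0015, 0], [0, 0, 0.0015, 0], [0, 0, 0, 0]]])

```text
clock: 29.35
eef_pos: [0.5065, 0.1885, 0.0793]
tool_rot: [0.792, 0.611, -0.001, -0.004]
ft_force: [-0.5, -0.1, 1.3]
grip_width: 0.0461
```

```bash
python3 chk.py 18
```

```text
z-axis [-0.0064  0.0049 -1.    ] p [0.5065 0.1885 0.0793] yaw 75.31 F [-0.5 -0.1  1.3] w 0.0461 t 29.35
```

View pics/w18.png

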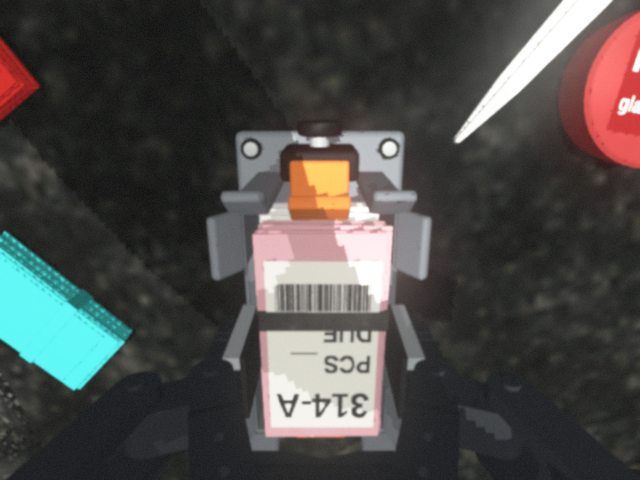

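View pics/s18.png

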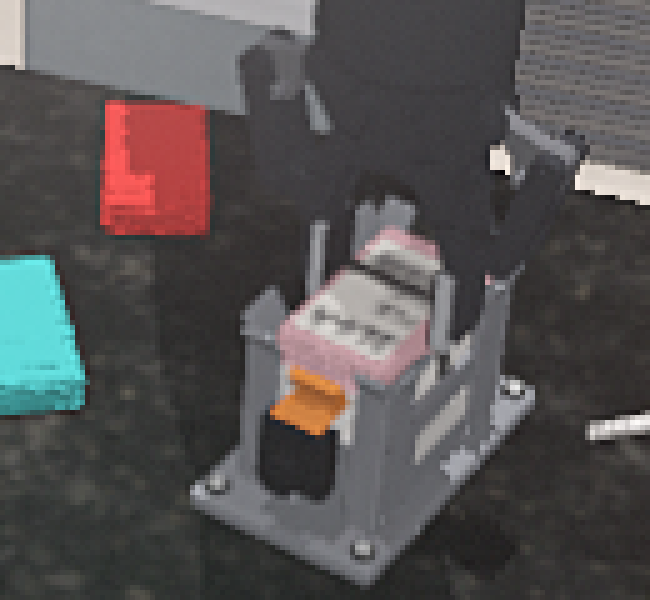

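Pink rests in the mouth (underside ≈ 65 mm). Release, lift a little, shut; no turn this time since the tool is nearly upright.

send_rows(increments=[[[0, 0, 0, 0], [0, 0, 0, 0], [0, 0, 0, 0], [0, 0, 0, 0], [0, 0, 0, 0], [0, 0, -0.006, 0], [0, 0, -0.015, 0], [0, 0, -0.015, 0]]], hand=-1)

```text
clock: 30.25
eef_pos: [0.5063, 0.1875, 0.1152]
tool_rot: [0.792, 0.611, -0.002, -0.004]
ft_force: [0.1, -0.4, 0.2]
grip_width: 0.0853
```

send_rows(increments=[[[0, 0, -0.01, 0], [0, 0, 0, 0], [0, 0, 0, 0], [0, 0, 0, 0], [0, 0, 0, 0], [0, 0, 0, 0], [0, 0, 0, 0], [0, 0, 0, 0]]], hand=1)

```text
clock: 31.05
eef_pos: [0.5067, 0.1875, 0.1263]
tool_rot: [0.792, 0.611, -0.002, -0.003]
ft_force: [0.1, -0.5, -0.2]
grip_width: -0.0002
```

```bash
python3 chk.py 19; python3 -c "
from h import *
plan(.507,.1865,.095,75.5,6)"
```

```text
z-axis [-0.0073  0.0031 -1.    ] p [0.5067 0.1875 0.1263] yaw 75.27 F [ 0.1 -0.5 -0.2] w -0.0002 t 31.05
at [0.5067 0.1875 0.1264] yaw 75.27 q6 34.9 tilt 0.45 F [ 0.   0.2 -0.3] w 0.0001 t 31.15 left [ 0.0003 -0.001  -0.0314] 0.23
[-0.0002, 0.0001, 0.0052] -0.04
[-0.0002, 0.0001, 0.0052] -0.04
[-0.0002, 0.0001, 0.0052] -0.04
[-0.0002, 0.0001, 0.0052] -0.04
[-0.0002, 0.0001, 0.0052] -0.04
[-0.0002, 0.0001, 0.0052] -0.04
```

View pics/w19.png

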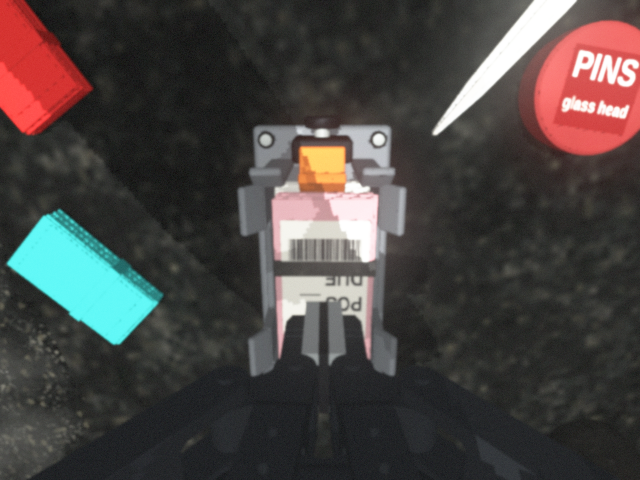

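View pics/s19.png

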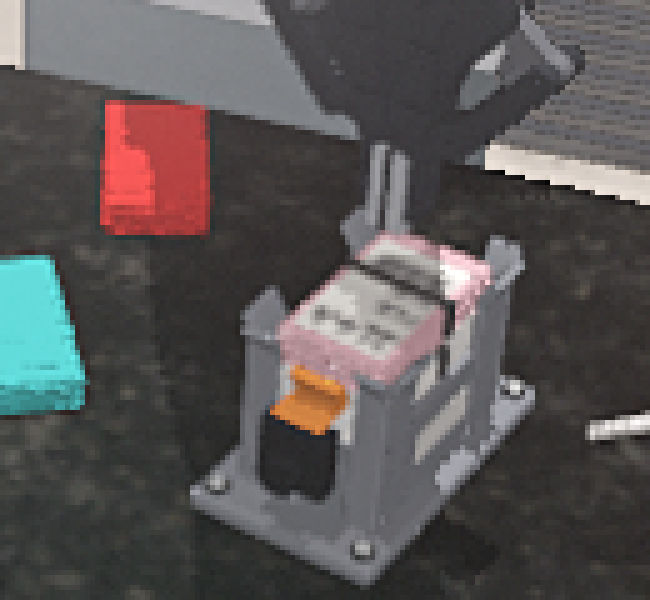

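Pink lies level in the mouth, fingers above its middle. Descend.

send_rows(increments=[[[-0.0005, 0, 0.005, 0], [-0.0005, 0, 0.005, 0], [0, 0, 0.005, 0], [0, 0, 0.004, 0], [0, 0, 0.003, 0], [0, 0, 0.002, 0], [0, 0, 0.001, 0], [0, 0, 0, 0]]])

```text
clock: 31.95
eef_pos: [0.5059, 0.1864, 0.0984]
tool_rot: [0.792, 0.611, -0.002, -0.004]
ft_force: [0.0, 0.7, 0.2]
grip_width: -0.0001
```

send_rows(increments=[[[0, 0, 0.002, 0], [0, 0, 0.002, 0], [0, 0, 0.002, 0], [0, 0, 0.002, 0], [0, 0, 0.002, 0], [0, 0, 0.001, 0], [0, 0, 0.001, 0], [0, 0, 0.001, 0]]])

```text
clock: 32.75
eef_pos: [0.5075, 0.1869, 0.0863]
tool_rot: [0.792, 0.611, -0.0, -0.003]
ft_force: [-0.6, -0.3, 2.8]
grip_width: -0.0004
```

```bash
python3 chk.py 20
```

```text
z-axis [-0.004  0.004 -1.   ] p [0.5075 0.1869 0.0863] yaw 75.26 F [-0.6 -0.3  2.8] w -0.0004 t 32.75
```

View pics/s20.png

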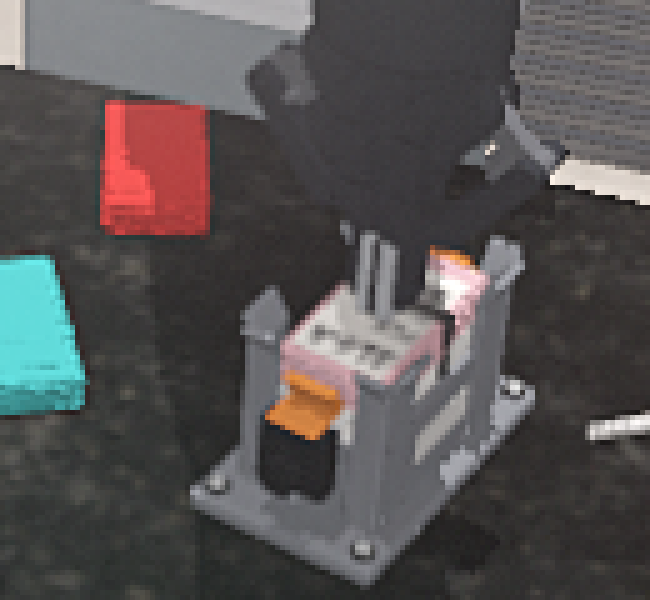

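Pressing level. Continue in small steps (stop expected at TCP ≈ 0.067).

send_rows(increments=[[[0, 0, 0.002, 0], [0, 0, 0.002, 0], [0, 0, 0.002, 0], [0, 0, 0.002, 0], [0, 0, 0.001, 0], [0, 0, 0.001, 0], [0, 0, 0.001, 0], [0, 0, 0.001, 0]]])

```text
clock: 33.65
eef_pos: [0.5074, 0.1869, 0.0744]
tool_rot: [0.792, 0.611, -0.0, -0.003]
ft_force: [-1.1, -0.8, 5.6]
grip_width: -0.0002
```

send_rows(increments=[[[0, 0, 0.001, 0], [0, 0, 0.001, 0], [0, 0, 0.001, 0], [0, 0, 0.001, 0], [0, 0, 0.001, 0], [0, 0, 0.001, 0], [0, 0, 0.001, 0], [0, 0, 0.001, 0]]])

```text
clock: 34.45
eef_pos: [0.5074, 0.1869, 0.0668]
tool_rot: [0.792, 0.611, 0.0, -0.003]
ft_force: [-1.8, -0.5, 5.6]
grip_width: 0.0003
```

```bash
python3 chk.py 21
```

```text
z-axis [-0.0027  0.0042 -1.    ] p [0.5074 0.1869 0.0668] yaw 75.27 F [-1.8 -0.5  5.6] w 0.0003 t 34.45
```

View pics/s21.png

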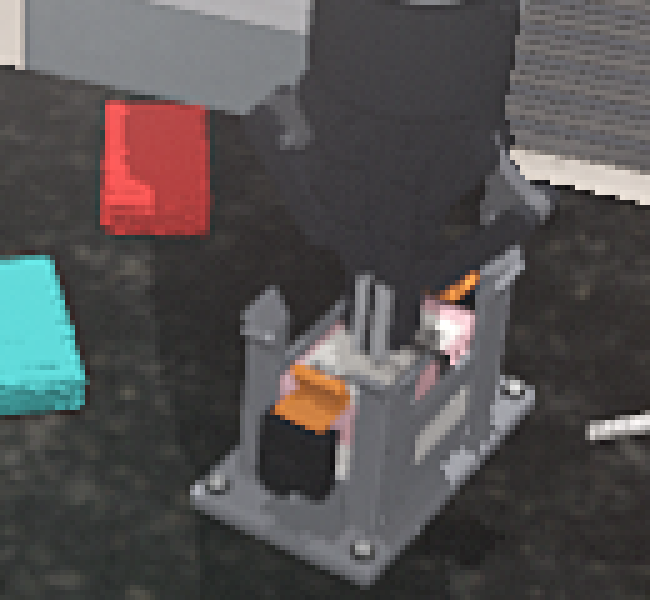

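View pics/w21.png

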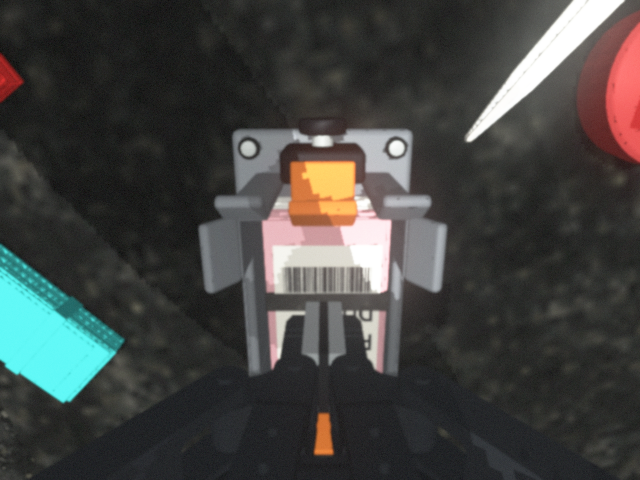

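Robot-side catch is over; no stop felt yet (5.6 N). Continue by fractions until the stop is felt.

send_rows(increments=[[[0, 0, 0.001, 0], [0, 0, 0.001, 0], [0, 0, 0.001, 0], [0, 0, 0.001, 0], [0, 0, 0.0005, 0], [0, 0, 0.0005, 0], [0, 0, 0.0005, 0], [0, 0, 0.0005, 0]]])

```text
clock: 35.35
eef_pos: [0.5074, 0.1869, 0.0644]
tool_rot: [0.792, 0.611, 0.001, -0.002]
ft_force: [-2.0, -0.2, 8.5]
grip_width: -0.0002
```

```bash
python3 chk.py 22
```

```text
z-axis [-8.0e-04  4.9e-03 -1.0e+00] p [0.5074 0.1869 0.0644] yaw 75.26 F [-2.  -0.2  8.5] w -0.0002 t 35.35
```

View pics/s22.png

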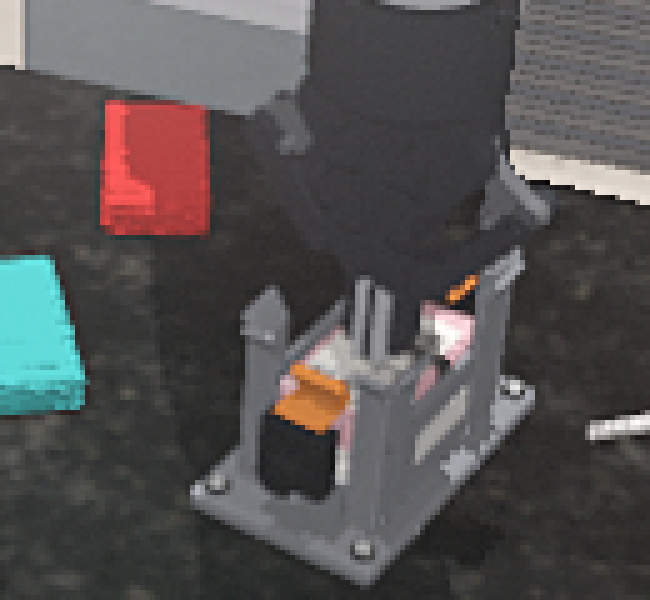

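View pics/w22.png

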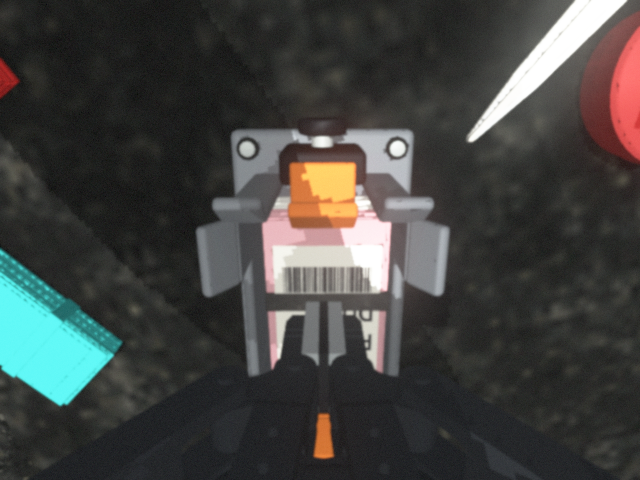

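send_rows(increments=[[[0, 0, 0.0015, 0], [0, 0, 0.0015, 0], [0, 0, 0.0015, 0], [0, 0, 0.0015, 0], [0, 0, 0.0015, 0], [0, 0, 0.0015, 0], [0, 0, 0.0015, 0], [0, 0, 0.0015, 0]]])

```text
clock: 36.25
eef_pos: [0.5074, 0.1869, 0.0643]
tool_rot: [0.792, 0.611, 0.004, -0.001]
ft_force: [-3.5, -2.7, 14.0]
grip_width: -0.0008
```

```bash
python3 -c "
from h import *
st()"
```

```text
z-axis [ 0.005  0.007 -1.   ] p [0.5074 0.1869 0.0643] yaw 75.26 F [-3.5 -2.7 14. ] w -0.0008 t 36.25
```

The stop is felt: z holds at 0.0643 while force rises to 14 N. One firmer push, then look.

send_rows(increments=[[[0, 0, 0.002, 0], [0, 0, 0.002, 0], [0, 0, 0.003, 0], [0, 0, 0.003, 0], [0, 0, 0.003, 0], [0, 0, 0.003, 0], [0, 0, 0.003, 0], [0, 0, 0.003, 0]]])

```text
clock: 37.05
eef_pos: [0.5074, 0.1869, 0.0642]
tool_rot: [0.792, 0.61, 0.009, 0.0]
ft_force: [-7.9, -2.7, 23.5]
grip_width: -0.0001
```

```bash
python3 chk.py 23
```

```text
z-axis [ 0.0153  0.0107 -0.9998] p [0.5074 0.1869 0.0642] yaw 75.26 F [-7.9 -2.7 23.5] w -0.0001 t 37.05
```

send_rows(increments=[[[0, 0, -0.002, 0], [0, 0, -0.005, 0], [0, 0, -0.01, 0], [0, 0, -0.02, 0], [0, 0, -0.03, 0], [0, -0.02, -0.03, 0], [0, -0.03, -0.02, 0], [0, -0.03, 0, 0]]])

```text
clock: 37.95
eef_pos: [0.4282, 0.2059, 0.1836]
tool_rot: [0.793, 0.609, 0.008, -0.0]
ft_force: [0.6, 0.6, 1.4]
grip_width: -0.0002
```

```bash
python3 chk.py 24
```

```text
z-axis [ 0.0123  0.0107 -0.9999] p [0.4282 0.2059 0.1836] yaw 75.01 F [0.6 0.6 1.4] w -0.0002 t 37.95
```

View pics/s24.png

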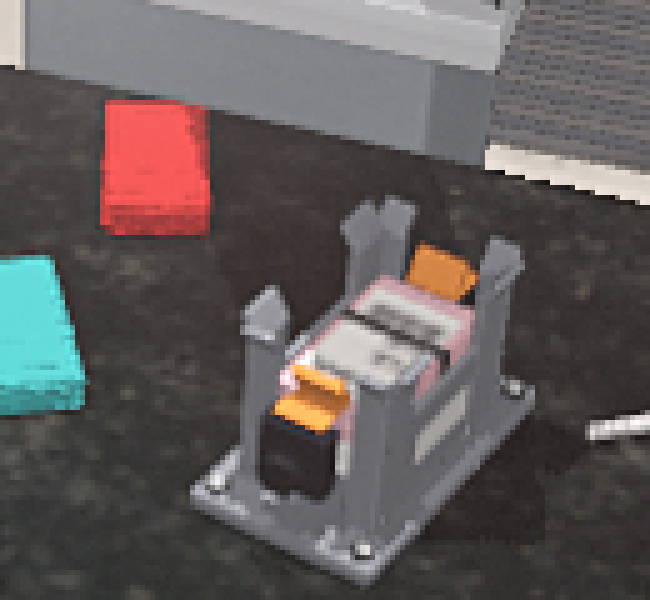

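View pics/w24.png

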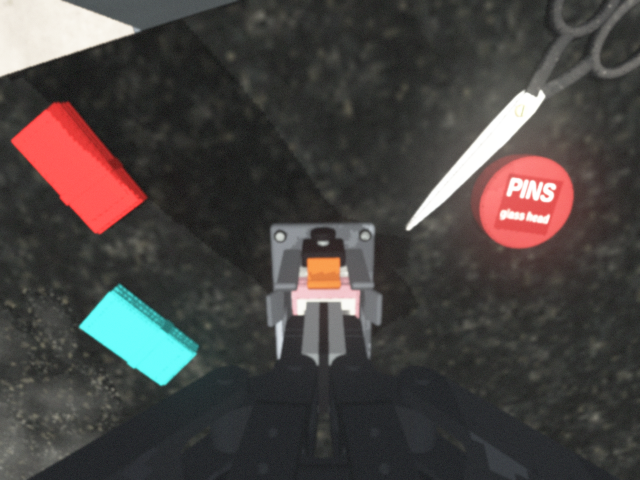

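Scene view looks latched as with the white one. Move past the feeder to see it from the wrist and top, and measure the height.

send_rows(increments=[[[0, 0.02, -0.02, 0], [0, 0.03, -0.02, 0], [0, 0.035, 0, 0], [0, 0.035, 0, 0], [0, 0.03, 0, 0], [0, 0.015, 0, 0], [0, 0, 0, 0], [0, 0, 0, 0]]])

```text
clock: 38.85
eef_pos: [0.5901, 0.16, 0.2179]
tool_rot: [0.791, 0.611, 0.002, -0.002]
ft_force: [-0.5, 1.0, 0.6]
grip_width: -0.0
```

```bash
python3 chk.py 25; python3 - <<'E'
from h import *
t=viewer.camera('top');cv2.imwrite('pics/t25.png',t['image'][:,:,::-1])
w=viewer.camera('wrist');np.savez('w25.npz',W=pts(w))
E
```

```text
z-axis [ 1.0e-04  5.1e-03 -1.0e+00] p [0.5901 0.16   0.2179] yaw 75.37 F [-0.5  1.   0.6] w -0.0 t 38.85
```

View pics/w25.png

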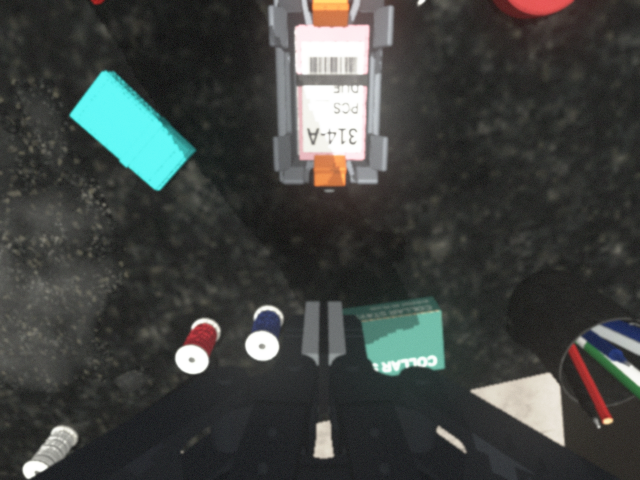

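View pics/t25.png

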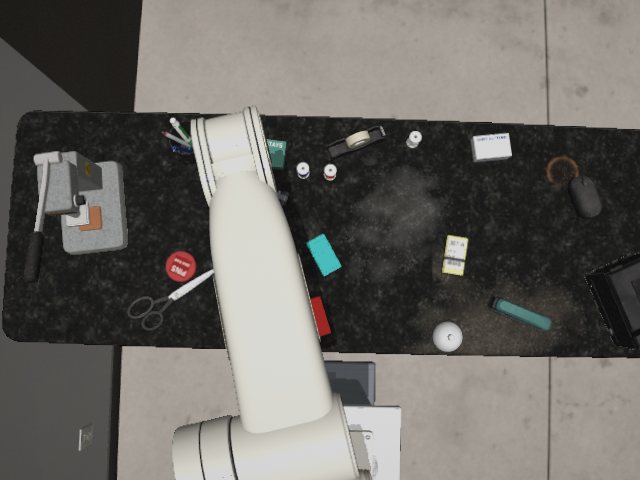

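Both catches overlap the pink bundle (wrist (330,10) and (330,170)); spools, tin and yellow look unmoved. Check heights.

```bash
python3 - <<'E'
from h import *
W=np.load('w25.npz')['W']
for n,b in [('end-x',(305,360,30,45)),('mid',(305,360,85,120)),('end+x',(305,360,140,152)),('left',(298,306,40,150)),('right',(358,366,40,150)),('catch+x',(318,343,160,180)),('catch-x',(316,345,2,15))]:
    print(n,np.nanmedian(W[b[2]:b[3],b[0]:b[1],2]).round(4))
E
python3 -c "
import cv2
a=cv2.imread('pics/w25.png')[0:200,250:410]
cv2.imwrite('pics/c25.png',cv2.resize(a,None,fx=3,fy=3,interpolation=3))"
```

```text
end-x 0.0583
mid 0.0588
end+x 0.0588
left 0.0585
right 0.0584
catch+x 0.0696
catch-x 0.0723
```

View pics/c25.png

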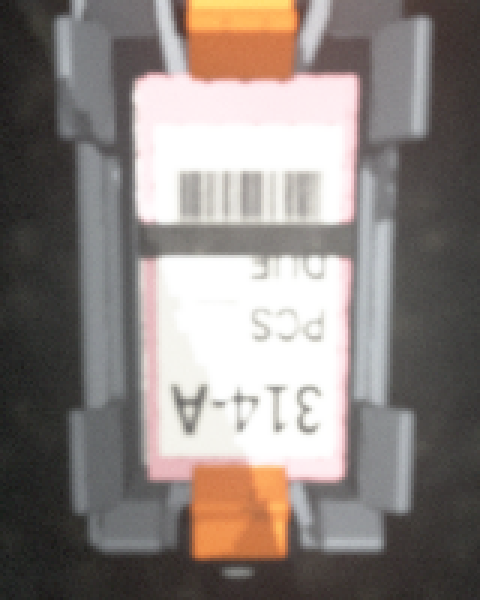

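Pink top is at 0.058–0.059 m and level, the same as the white one when latched, with both catches overlapping. The robot is clear, so I hand in.

```bash
python3 -c "
from h import *
st();order.job_done();st()"
```

```text
z-axis [ 0.0014  0.0054 -1.    ] p [0.5892 0.1607 0.219 ] yaw 75.45 F [-0.1  0.2 -0.2] w 0.0002 t 39.05
the job is handed in; nothing more can be done
the job is handed in; nothing more can be done
```

Both bundles are in the feeder, white underneath and pink on top, each held by both orange catches. I handed the job in at about 39 s. No verdict is reported, so success rests on my own checks below.

- **White:** I laid it in the mouth and pressed it with shut fingers, with about 6 N showing at the readings. After I let go, its top read 59 mm on the depth camera and was level end to end, with both catches over it.
- **Pink:** I pressed it down until it stopped moving, with the force rising to 23.5 N at the highest reading. After I let go, its top read 58 to 59 mm and was level within about 0.5 mm, the same as the white one when latched. That puts its underside at about 43 mm, under the 47 mm limit.
- **Other things:** The spools, tin and yellow bundle looked unmoved in the last top picture. I judged this by eye and did not measure it. The arm was clear of everything at hand-in.

**Disagreements:**
- The wrist camera put the feeder about 1 mm off the top camera's position. I aligned to the wrist camera.
- The tool leaned about 2.7° during the white press but stayed under 1° during the pink one.
- The pink stop came about 3 mm lower at the fingertips than I expected from the depth reading. The final heights and catches still agree.

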